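# Put the parcel desk's tools back in their foam inserts

## Task

End of shift at the parcel desk: put the barcode scanner, the stapler, the self-inking stamp and the roll of labels away, each into the foam insert whose cut-out has its shape, lying or standing as it is now and fully down on the floor of the cut-out. Leave the small ink bottle and the little box of staples between them where they are.

Things in the scene. Friction and masses are not known exactly. Their poses are not given: they have to be found in the camera images.
- scanner_grip (a point): Pistol-shaped barcode scanner, loose, lying on its side, an L from above, 44 mm thick, 0.13-0.21 kg. Point: middle of the dark handle, 22 mm above the underside, z up, x the way the window looks, y along the handle to the grey head. Handle 32 mm wide (x), 4 to 40 mm above the underside, leaning 7 deg. From the point the head spans y 34 to 83, x -36 to 63 mm; butt ends at y -58 mm. Grip across x.
- stapler_mid (a point): Black desk stapler, loose, standing on its base, 140 mm long (along y, jaw at +y), 48 mm high, 0.15 to 0.25 kg. The point is its centre, 24 mm above its underside, z up. Base 36 mm wide and 7 mm high; the top arm, 30 to 48 mm above the underside, is 26 mm wide across x: take it across the arm, at mid-length.
- stamp_mid (a point): Self-inking hand stamp, loose, upright: black frame 42 mm (x) by 62 mm (y) and 30 mm high, above it a grey cap 36 mm (x) by 54 mm (y) up to 64 mm; 0.12 kg. The point is its centre, 32 mm above its underside, z up. Take it by the cap across x.
- roll_mid (a point): Roll of blank white labels, loose, standing on end: outer diameter 60 mm, height 50 mm, with an open core hole of 25 mm; 0.08 to 0.16 kg. The point is its centre, 25 mm above its underside, z up. Take it across its outside.
- scanner_pocket (a point): Fixed black foam insert on the desk, 12 mm thick, cut-out 8 mm deep with a blue floor (as all four); cut-out an L for the scanner, about 8 mm wider all round. The point lies on the floor of the cut-out, 4 mm above the desk, z up, where the scanner's handle point belongs (22 mm above this point when seated); x and y are to line up with the scanner's x and y. Insert about 141 mm (x) by 183 mm (y).
- stapler_pocket (a point): Fixed black foam insert on the desk, 12 mm thick, cut-out 8 mm deep with a blue floor (as all four); cut-out a long narrow rectangle of 52 mm (x) by 156 mm (y) for the stapler, either way round. The point lies on the floor of the cut-out, 4 mm above the desk, z up, at the middle of the cut-out, y along its length.
- stamp_pocket (a point): Fixed black foam insert on the desk, 12 mm thick, cut-out 8 mm deep with a blue floor (as all four); cut-out a short rectangle of 58 mm (x) by 78 mm (y) for the stamp, either way round. The point lies on the floor of the cut-out, 4 mm above the desk, z up, at the middle of the cut-out, y along its longer side.
- roll_pocket (a point): Fixed black foam insert on the desk, 12 mm thick, cut-out 8 mm deep with a blue floor (as all four); cut-out a circle of 76 mm diameter for the label roll. The point lies on the floor of the cut-out, 4 mm above the desk, z up, at its centre.
- staples_box: Little cardboard box of staples with a pale band, loose, lying between tools and inserts on the robot's right, 28 by 44 mm, 16 mm high. Origin at the centre of its underside. To be left alone.
- ink: Small ink bottle, loose, standing between tools and inserts on the robot's left, diameter 26 mm, 46 mm high. Origin at the centre of its underside. To be left alone.
Mind the look-alikes: they are no part of the job. What is shaped like the part that bears stamp_mid but blue is not meant.

How it is judged:
At the end, for the whole second after the job is handed in: Each of the four lies in its own cut-out: point within 14 mm in plan and 4 mm in height of its seated place, tilted under 0.15 rad, long axes (not the roll) within 0.3 rad of the cut-out's, at rest; staples box and ink bottle moved under 30 mm (horizontal distance between scanner_grip and scanner_pocket below 0.014 m and z of scanner_grip in the frame of scanner_pocket below 0.026 m and angle between each of scanner_grip, stapler_mid, stamp_mid, roll_mid's own z axis and vertical below 0.15 rad and linear speed of each of scanner, stapler, stamp, roll below 0.02 m/s and angle between the y axis of scanner_grip and the y axis of scanner_pocket, either way round below 0.3 rad and horizontal distance between stapler_mid and stapler_pocket below 0.014 m and z of stapler_mid in the frame of stapler_pocket below 0.028 m and angle between the y axis of stapler_mid and the y axis of stapler_pocket, either way round below 0.3 rad and horizontal distance between stamp_mid and stamp_pocket below 0.014 m and z of stamp_mid in the frame of stamp_pocket below 0.036 m and angle between the y axis of stamp_mid and the y axis of stamp_pocket, either way round below 0.3 rad and horizontal distance between roll_mid and roll_pocket below 0.014 m and z of roll_mid in the frame of roll_pocket below 0.029 m and distance of each of staples_box, ink from where it was at the start of the episode below 0.03 m); the robot touches nothing.
It fails at once if the box of staples is tipped over or moved by more than 30 mm (distance of staples_box from where it was at the start of the episode above 0.03 m or angle between staples_box's own z axis and vertical above 0.5 rad).
It fails at once if the ink bottle is tipped over or moved by more than 30 mm (distance of ink from where it was at the start of the episode above 0.03 m or angle between ink's own z axis and vertical above 0.5 rad).
It also fails if it takes over 120 s, if anything falls off the work surface, if the arm or the gripper's body presses on something with over 40 N, if the wrist force passes 120 N, or if a joint passes its speed limit or range.

## Robot

A 7-joint arm with a two-finger parallel gripper is mounted at the origin on the work surface. World frame = base frame: x ahead of the robot, y to its left, z up, the work surface at z = 0. Lengths are in m, angles in rad, forces in N, time in s.
With the tool pointing down it reaches from about 0.4 to 0.9 m from the base axis. Payload 5.5 kg.
Tool frame: the origin (TCP) lies where the fingers leave the gripper's body, on its centre line; the fingertips stand 73 mm ahead of it and the grasp point (between the pads) lies 54 mm ahead of it; z points along the fingers, y is the direction in which the jaws open and shut (so a half turn about z gives the same grasp; the last joint's range is limited). The gripper opens to 85 mm and grips with 20 to 120 N. Pads are 22 mm wide; open, the fingers measure 114 mm over their backs; the gripper's body (76 mm by 85 mm) begins 54 mm behind the grasp point. The pads swing forward as they close: fully open they stand 13 mm farther back than shut.
Start: joints at [-0.959, 0.501, -0.427, 1.55, 0.221, 1.138, -0.21], TCP at [0.222, 0.611, 0.304] pointing down, gripper open.
Joint ranges: [-2.88, 2.88], [-0.31, 2.03], [-1.54, 1.56], [0.2, 2.42], [-1.41, 4.55], [0.19, 2.02], [-2.57, 2.57]. Speed limits (rad/s): [2.57, 2.57, 3.14, 3.14, 3.14, 3.14, 3.14].

## Interface

Orientations are given as a unit quaternion [x, y, z, w].
In Python, from plant import state, viewer, order gives the robot as it stands. The module is installed in compiled form; this text tells all that it offers.
- The arm moves only by the shell command python3 -m jog 'ROWS' [FORCE]. ROWS is JSON, a list of rows, each a list of 3 entries, a list of its own where there are three numbers: the shift along the tool's x, y, z as a fraction of full scale, then the turn, a rotation vector about the tool's x, y, z as a fraction of full scale, then the opening, from -1 (shut) to 1 (fully open). In form: [[[dx, dy, dz], [wx, wy, wz], claw], ...]. A call has 1 to 5 rows; each row is the pose to reach, as a shift and turn from the pose commanded when the call began, along the tool's axes at that moment; what a row does not reach only later rows make up. Full scale, the value 1, is 200 mm for a shift and 0.5 rad for a turn. A row lasts 1/8 s, in which the tool goes at most 62.5 mm and 10.7 degrees, less where a joint would pass 70% of its speed; a pose out of reach is approached as far as the arm can. A call with a number of a shift or a turn outside -1 to 1 is refused whole. A call with a gripper value outside its range is refused whole. The fingers move at their own pace and stop on an object; FORCE is the grip in N (left out, the last holds). Time passes only in rows, so rows that repeat a pose let the fingers close. It gives the time, the measured TCP pose, the force and the opening at its end, in the units of the state.
- state(): the state, without advancing time (a new reading comes with each control period).
- viewer.capture(name): name is "scene" or "top" or "wrist"; returns a dict with "img" (480x640x3 uint8, red, green, blue), "camera_matrix" (3x3 intrinsics, pixels), "extrinsics" (4x4, takes a point from camera to world coordinates); the wrist camera has in their place "mount" (4x4, takes a point from camera to tool coordinates, whose origin is the TCP and whose axes are the flange's). Camera axes: x right, y down, z forward; pixel columns grow to the right and rows downward; lengths in m; the calibration is good to about 2 mm. The wrist camera is an equidistant fisheye: a pixel r from the principal point sees the ray r / f radians off the axis. A picture is of the moment at which its call begins: read the wrist's pose just before it. There is no depth.
- order.sign_off(): hands the job in, once; it reports no verdict.
The state is a dict: "time": time; "joint_positions": joint angles; "joint_vel": joint speeds; "tau": joint torques, N m; "tcp_pos": TCP position; "tool_rot": TCP orientation; "contact_force": force on the tool from outside, world axes, zero at the start; "torque": the same for the moment, N m; "finger_gap": finger opening in m.
Only numpy, scipy, OpenCV 4.12 (cv2) and the standard library are available. Lean on these libraries where they do the work, as an engineer would, in place of code of your own. Each camera call takes 0.05 s, during which the arm holds its last target.

## Working session

There is one attempt and no reset: what is moved stays moved. The work goes in short steps, Python scripts to look and compute and a shell command to move; the robot and the scene stay as the last step left them, time stands still between calls to the robot, and variables do not carry over. Pictures are saved under pics/ and viewed, and the job is handed in when it is done.

```bash
mkdir -p pics
python3 - <<'E'
from plant import state, viewer
import cv2,json
s=state(); print({k:s[k] for k in('time','tcp_pos','tool_rot','finger_gap','contact_force')})
for n in('scene','top','wrist'):
    c=viewer.capture(n); cv2.imwrite(f'pics/{n}0.png',c['img'][:,:,::-1])
    print(n,c['camera_matrix'],c.get('extrinsics',c.get('mount')))
E
```

```text
{'time': 0.0, 'tcp_pos': array([0.22200752, 0.61032202, 0.302842  ]), 'tool_rot': array([ 1.73479145e-01,  9.84837065e-01, -9.52100178e-04, -1.89594820e-04]), 'finger_gap': 0.08529526802920916, 'contact_force': array([ 0.84283156, -0.17636552,  0.28815667])}
scene [[573.85592044   0.         308.92854995]
 [  0.         573.85592044 234.39642207]
 [  0.           0.           1.        ]] [[-2.73580021e-01  7.45860239e-01 -6.07327322e-01  1.18273759e+00]
 [ 9.61849162e-01  2.11882497e-01 -1.73066451e-01  1.83148468e-01]
 [-4.01354921e-04 -6.31504799e-01 -7.75371864e-01  8.96375590e-01]
 [ 0.00000000e+00  0.00000000e+00  0.00000000e+00  1.00000000e+00]]
top [[524.28375931   0.         323.30284621]
 [  0.         524.28375931 233.82020506]
 [  0.           0.           1.        ]] [[-0.01738999 -0.99885621  0.04454065  0.46792962]
 [-0.99975168  0.0167502  -0.01469723 -0.00992213]
 [ 0.01393436 -0.04478517 -0.99889946  1.03511959]
 [ 0.          0.          0.          1.        ]]
wrist [[371.64829954   0.         319.67487964]
 [  0.         371.64829954 239.4727838 ]
 [  0.           0.           1.        ]] [[-1.38300623e-04 -9.51004050e-01 -3.09178391e-01  7.91565992e-02]
 [ 9.99999973e-01 -1.89293955e-04  1.34934070e-04  5.76185284e-04]
 [-1.86848448e-04 -3.09178364e-01  9.51004051e-01 -6.96878401e-02]
 [ 0.00000000e+00  0.00000000e+00  0.00000000e+00  1.00000000e+00]]
```

View pics/top0.png

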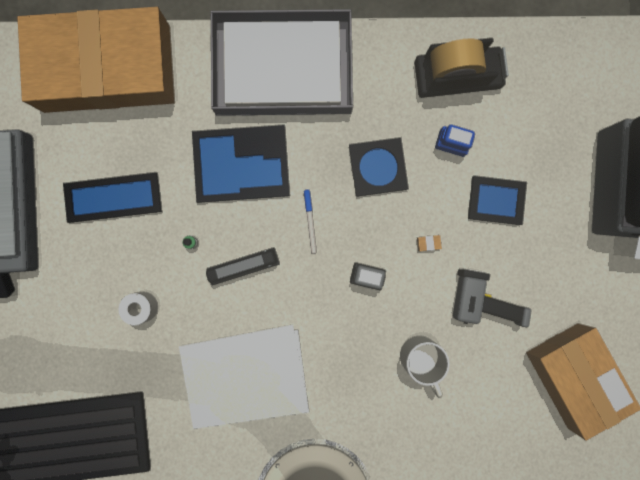

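View pics/scene0.png

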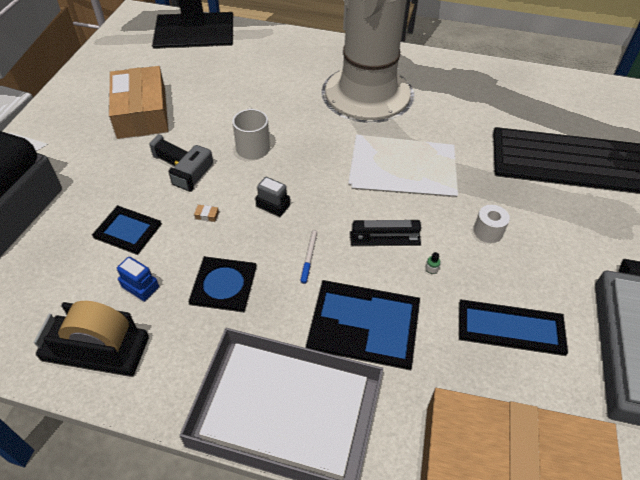

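View pics/wrist0.png

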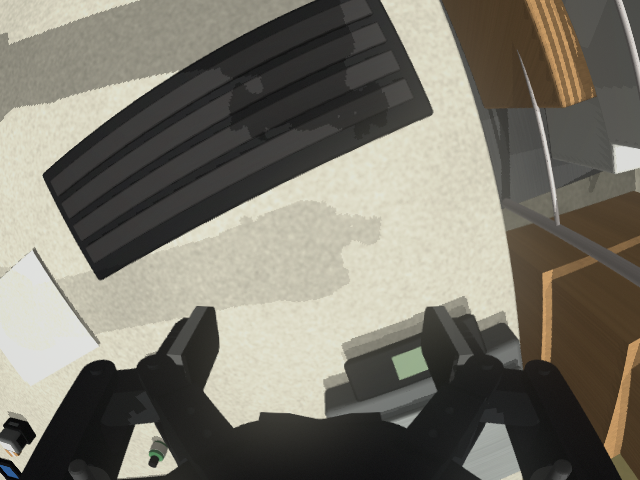

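The top view shows the stapler at (243,266), roll at (137,309), grey-capped stamp at (369,277), scanner at (490,298), and a blue look-alike stamp at (457,139). The inserts are at (112,197), (240,163), (379,166) and (497,200). I'll enlarge these.

Run:
```python
import cv2
i=cv2.imread('pics/top0.png')
for n,(x,y,w,h) in dict(a=(50,110,160,120),b=(180,110,160,120),c=(340,110,200,150),d=(100,230,200,150),e=(340,230,200,150)).items():
    k=800//w
    cv2.imwrite(f'pics/crop_{n}.png',cv2.resize(i[y:y+h,x:x+w],None,fx=k,fy=k,interpolation=cv2.INTER_CUBIC))
```

```text
(no output)
```

View pics/crop_d.png

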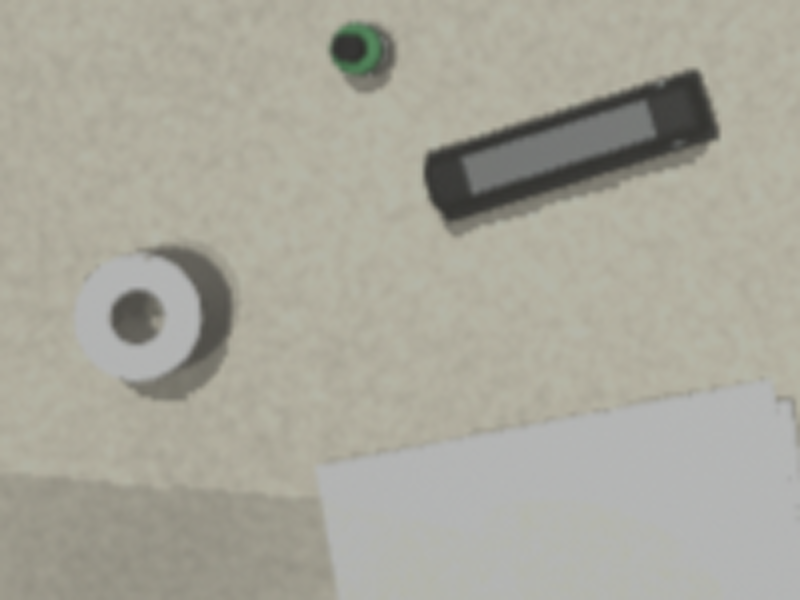

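View pics/crop_e.png

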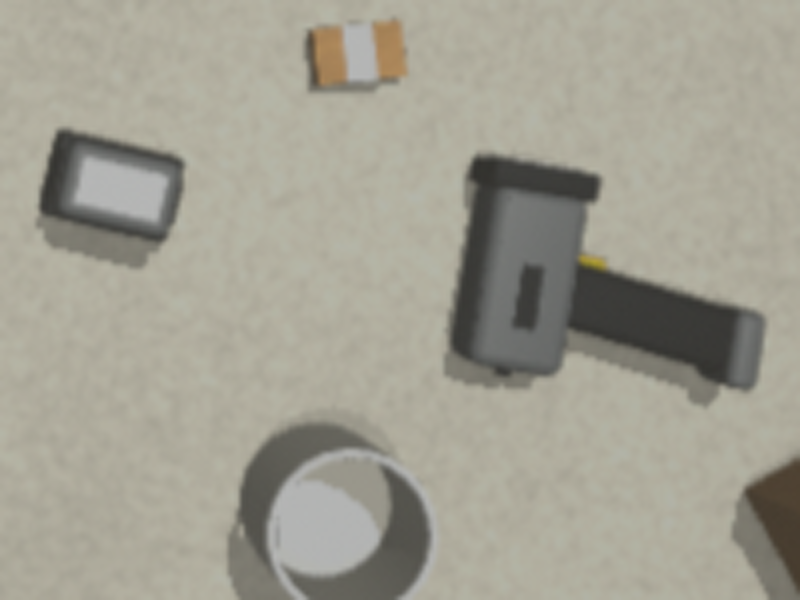

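View pics/crop_b.png

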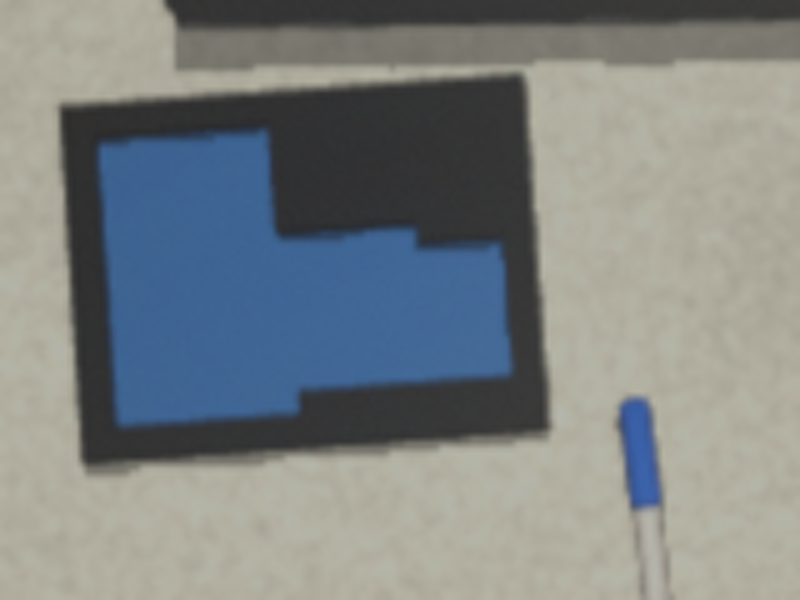

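View pics/crop_c.png

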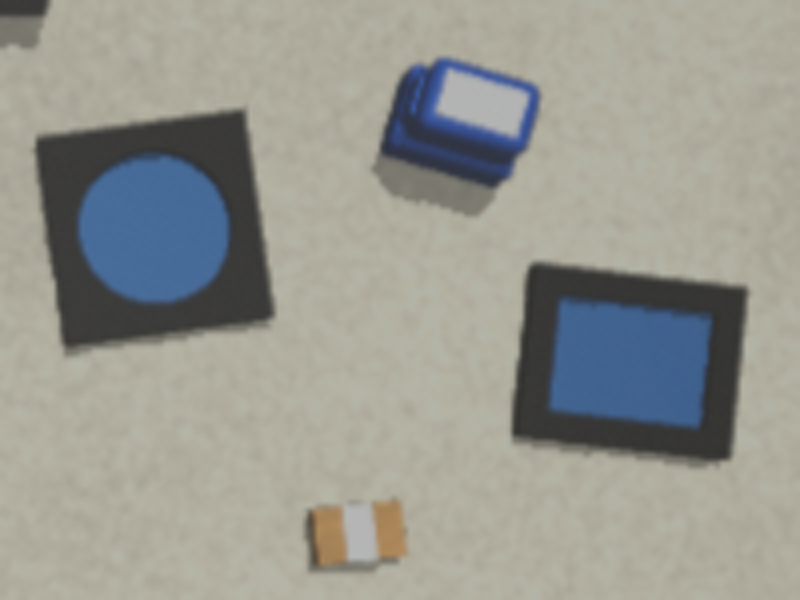

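View pics/crop_a.png

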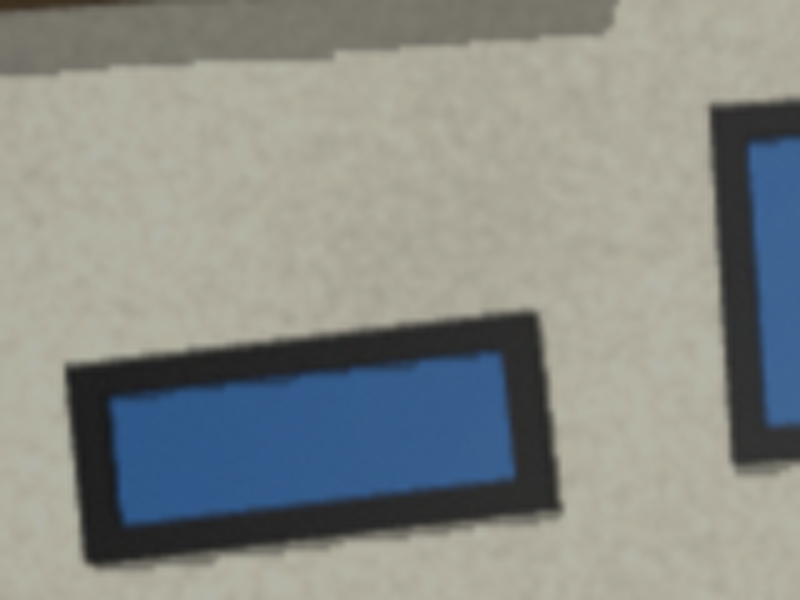

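Run:
```python
import cv2
i=cv2.imread('pics/scene0.png')
for n,(x,y,w,h) in dict(s1=(140,120,160,120),s2=(340,190,180,135)).items():
    k=4
    cv2.imwrite(f'pics/crop_{n}.png',cv2.resize(i[y:y+h,x:x+w],None,fx=k,fy=k,interpolation=cv2.INTER_CUBIC))
```

```text
(no output)
```

View pics/crop_s1.png

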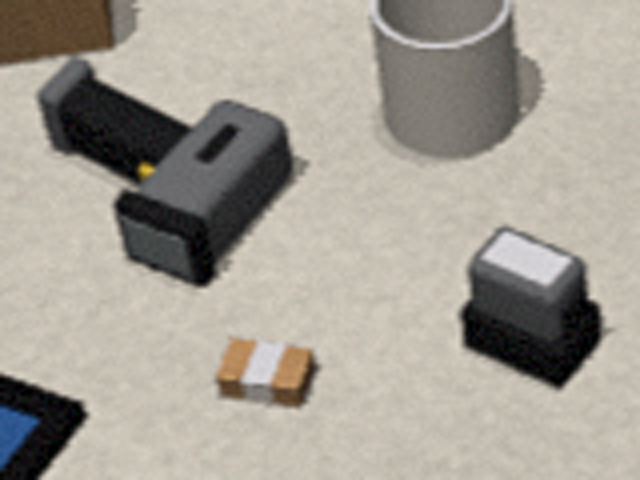

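View pics/crop_s2.png

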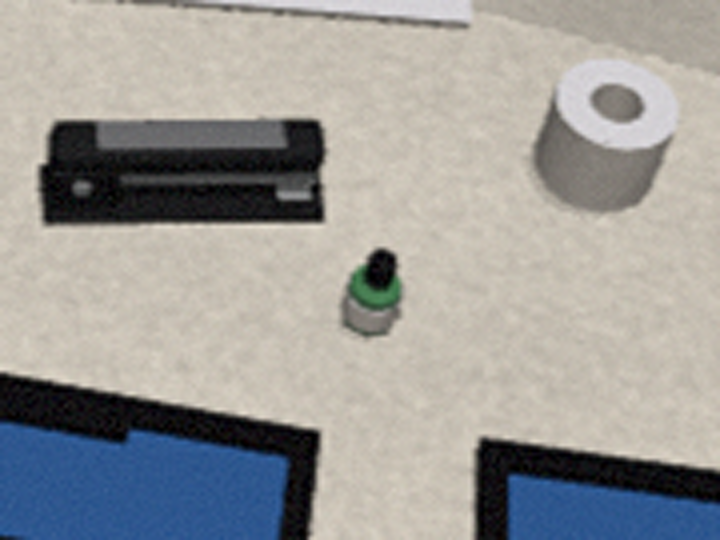

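```bash
cat > h.py <<'E'
import numpy as np, cv2
from plant import state, viewer
from scipy.spatial.transform import Rotation as R
K=np.array([[524.28375931,0,323.30284621],[0,524.28375931,233.82020506],[0,0,1]])
E=np.array([[-0.01738999,-0.99885621,0.04454065,0.46792962],[-0.99975168,0.0167502,-0.01469723,-0.00992213],[0.01393436,-0.04478517,-0.99889946,1.03511959]])
def top(px,z,off=(0,0),k=1):
    u=(np.array(px,float)+.5)/k-.5+np.array(off)
    d=E[:,:3]@np.linalg.inv(K)@np.array([u[0],u[1],1]); c=E[:,3]
    return c+d*(z-c[2])/d[2]
def wpix(pix,z,s,c):
    """wrist pixel -> world at height z"""
    Kc=c['camera_matrix'];M=c['mount']
    d=(np.array(pix,float)-Kc[:2,2])/Kc[0,0]; r=np.hypot(*d)
    v=np.array([*(d/r*np.sin(r)) ,np.cos(r)]) if r>1e-9 else np.array([0,0,1.])
    Rt=R.from_quat(s['tool_rot']).as_matrix()
    o=Rt@M[:3,3]+s['tcp_pos']; v=Rt@M[:3,:3]@v
    return o+v*(z-o[2])/v[2]
def wproj(P,s,c):
    Kc=c['camera_matrix'];M=c['mount'];Rt=R.from_quat(s['tool_rot']).as_matrix()
    p=Rt.T@(np.array(P)-s['tcp_pos']); p=M[:3,:3].T@(p-M[:3,3])
    h=np.hypot(p[0],p[1]); r=np.arctan2(h,p[2])*Kc[0,0]
    return Kc[:2,2]+r*p[:2]/h
def go(P,jaw):
    """shift/turn in units from now; jaw = world angle deg of tool y (mod 180)"""
    s=state();Rt=R.from_quat(s['tool_rot']).as_matrix()
    Y=Rt[:,1];now=np.degrees(np.arctan2(Y[1],Y[0]))
    d=(jaw-now+90)%180-90
    j=np.radians(now+d)
    y=np.array([np.cos(j),np.sin(j),0]);z=np.array([0,0,-1.]);T=np.stack([np.cross(y,z),y,z],1)
    print('t',round(s['time'],2),'tcp',s['tcp_pos'].round(4),'jaw',round(now,1),'gap',round(s['finger_gap'],4),'F',s['contact_force'].round(1))
    sh=Rt.T@(np.array(P)-s['tcp_pos'])
    print('shift(fs)',(sh/.2).round(3),'turn(fs)',(R.from_matrix(Rt.T@T).as_rotvec()/.5).round(3),'q',s['joint_positions'].round(2))
E
python3 - <<'E'
from h import *
def rect(n,pts,z,off,k):
    w=np.array([top(p,z,off,k)[:2] for p in pts]);c=w.mean(0)
    ex=(w[0]+w[1]-w[2]-w[3])/2; ey=(w[0]+w[3]-w[1]-w[2])/2
    print(n,c.round(4),'size x,y',np.linalg.norm(ex).round(4),np.linalg.norm(ey).round(4),'angle x',np.degrees(np.arctan2(ex[1],ex[0])).round(1),'y-90',(np.degrees(np.arctan2(ey[1],ey[0]))-90).round(1));return c,ex/np.linalg.norm(ex),ey/np.linalg.norm(ey)
c,x,y=rect('scanpk',[(62,106),(523,75),(548,430),(85,463)],.012,(180,110),5)
print('scanner_pocket pt',c-.0135*x-.0125*y)
rect('rollpk',[(37,138),(245,110),(273,318),(66,350)],.012,(340,110),4)
print(top((154,229),.008,(340,110),4))
rect('stamppk',[(531,264),(747,288),(730,460),(514,438)],.012,(340,110),4)
rect('staplpk',[(67,367),(537,313),(558,510),(88,563)],.012,(50,110),5)
rect('stapler inset',[(460,157),(650,100),(657,137),(472,194)],.048,(100,230),4)
rect('stapler outl',[(427,155),(697,70),(718,135),(447,218)],.035,(100,230),4)
rect('stamp',[(82,150),(173,168),(163,225),(75,206)],.064,(340,230),4)
print('roll',top((138,317),.05,(100,230),4))
print('scan',top((642,315),.038,(340,230),4))
print('ink',top((350,47),.046,(100,230),4),'box',top((358,53),.016,(340,230),4))
go([.33,.33,.25],17)
E
```

```text
scanpk [0.6549 0.1349] size x,y 0.141 0.1812 angle x 3.2 y-90 3.1
scanner_pocket pt [0.64211535 0.12162958]
rollpk [ 0.6437 -0.1358] size x,y 0.1049 0.1034 angle x 6.4 y-90 7.4
[ 0.64427166 -0.13563006  0.008     ]
stamppk [ 0.574  -0.3685] size x,y 0.086 0.1072 angle x -7.5 y-90 -7.0
staplpk [0.5919 0.3852] size x,y 0.0775 0.183 angle x 6.1 y-90 5.7
stapler inset [0.4535 0.1336] size x,y 0.0179 0.0915 angle x 13.8 y-90 15.9
stapler outl [0.4544 0.1295] size x,y 0.0319 0.134 angle x 17.1 y-90 16.3
stamp [ 0.4309 -0.11  ] size x,y 0.0264 0.0423 angle x -9.8 y-90 -12.7
roll [0.37805289 0.32982249 0.05      ]
scan [ 0.36492106 -0.35821321  0.038     ]
ink [0.50210859 0.23186509 0.046     ] box [ 0.4922402 -0.2309489  0.016    ]
t 0.15 tcp [0.222  0.6105 0.3031] jaw 70.0 gap 0.0851 F [-0.2  0.6 -0.1]
shift(fs) [-0.987 -1.133  0.267] turn(fs) [-3.000e-03  1.000e-03  1.851e+00] q [-0.96  0.5  -0.43  1.55  0.22  1.14 -0.21]
```

```bash
python3 -m jog '[[[-0.9,-0.9,0.2],[0,0,0.95],1],[[-0.9,-0.9,0.2],[0,0,0.95],1],[[-0.9,-0.9,0.2],[0,0,0.95],1],[[-0.9,-0.9,0.2],[0,0,0.95],1],[[-0.9,-0.9,0.2],[0,0,0.95],1]]' 30; python3 -c "
from h import *
go([.378,.33,.2],17)"
```

```text
time: 0.78
tcp_pos: [0.332, 0.3749, 0.2628]
tool_rot: [0.404, 0.915, -0.002, 0.001]
contact_force: [-0.4, -0.4, 0.2]
finger_gap: 0.0853
t 0.78 tcp [0.332  0.3749 0.2628] jaw 42.4 gap 0.0853 F [-0.4 -0.4  0.2]
shift(fs) [-0.32   0.02   0.315] turn(fs) [-0.005  0.007  0.886] q [-0.66  0.27 -0.28  1.96  0.1   0.93 -0.25]
```

```bash
python3 -m jog '[[[-0.32,0.02,0.3],[0,0,0.886],1],[[-0.32,0.02,0.3],[0,0,0.886],1],[[-0.32,0.02,0.3],[0,0,0.886],1],[[-0.32,0.02,0.3],[0,0,0.886],1],[[-0.32,0.02,0.3],[0,0,0.886],1]]'
python3 - <<'E'
from h import *
go([.378,.33,.2],17)
s=state();c=viewer.capture('wrist');cv2.imwrite('pics/w1.png',c['img'][:,:,::-1])
print(wproj([.378,.33,.05],s,c),wproj([.4544,.1295,.048],s,c))
E
```

```text
time: 1.4
tcp_pos: [0.3758, 0.3369, 0.2041]
tool_rot: [0.591, 0.807, 0.0, -0.0]
contact_force: [0.0, 0.5, -0.8]
finger_gap: 0.0858
t 1.4 tcp [0.3758 0.3369 0.2041] jaw 17.6 gap 0.0858 F [ 0.   0.5 -0.8]
shift(fs) [-0.036 -0.     0.021] turn(fs) [ 0.001 -0.001  0.02 ] q [-0.64  0.35 -0.17  2.01  0.08  0.79 -0.55]
[318.74238406 260.52723621] [331.95751222 467.35364551]
```

View pics/w1.png

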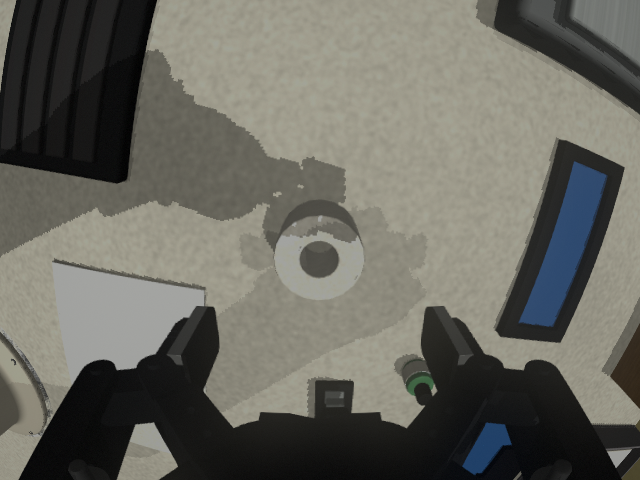

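The roll's top centre is at (319,259), within 2 px of the prediction, so I descend.

```bash
python3 -m jog '[[[-0.036,0,0.3],[0,0,0],1],[[-0.036,0,0.6],[0,0,0],1],[[-0.036,0,0.61],[0,0,0],1],[[-0.036,0,0.61],[0,0,0],1],[[-0.036,0,0.61],[0,0,0],-1]]' 40;  python3 -m jog '[[[0,0,0],[0,0,0],-1],[[0,0,0],[0,0,0],-1],[[0,0,0],[0,0,0],-1],[[0,0,0],[0,0,0],-1],[[0,0,0],[0,0,0],-1]]'; python3 -c "
from h import *
go([.644,-.136,.25],17)"
```

```text
time: 2.08
tcp_pos: [0.38, 0.3308, 0.085]
tool_rot: [0.592, 0.806, 0.003, 0.001]
contact_force: [0.6, 0.6, 0.3]
finger_gap: 0.07
time: 2.7
tcp_pos: [0.3798, 0.3306, 0.0852]
tool_rot: [0.592, 0.806, 0.003, 0.001]
contact_force: [-1.5, -1.5, 10.1]
finger_gap: 0.0599
t 2.7 tcp [0.3798 0.3306 0.0852] jaw 17.4 gap 0.0599 F [-1.5 -1.5 10.1]
shift(fs) [-2.62   0.565 -0.827] turn(fs) [ 0.01  -0.004  0.015] q [-0.66  0.55 -0.13  2.06  0.14  0.53 -0.59]
```

```bash
python3 -m jog '[[[0,0,-0.25],[0,0,0],-1],[[0,0,-0.55],[0,0,0],-1],[[-0.25,0.1,-0.55],[0,0,0],-1],[[-0.5,0.2,-0.55],[0,0,0],-1],[[-0.8,0.2,-0.55],[0,0,0],-1]]';  python3 -m jog '[[[-0.3,0,0],[0,0,0],-1],[[-0.6,0.1,0],[0,0,0],-1],[[-0.9,0.2,0],[0,0,0],-1],[[-0.9,0.3,0],[0,0,0],-1],[[-0.9,0.3,0],[0,0,0],-1]]'; python3 -c "
from h import *
go([.644,-.136,.195],10)"
```

```text
time: 3.32
tcp_pos: [0.467, 0.1883, 0.1947]
tool_rot: [0.591, 0.806, 0.003, 0.002]
contact_force: [0.6, -0.3, -0.7]
finger_gap: 0.0599
time: 3.95
tcp_pos: [0.5773, 0.0343, 0.1939]
tool_rot: [0.592, 0.806, 0.002, 0.001]
contact_force: [0.4, 0.4, -1.2]
finger_gap: 0.0598
t 3.95 tcp [0.5773 0.0343 0.1939] jaw 17.3 gap 0.0598 F [ 0.4  0.4 -1.2]
shift(fs) [-0.912  0.064 -0.005] turn(fs) [0.008 0.    0.256] q [-0.06  0.47 -0.05  1.84  0.03  0.83  0.17]
```

```bash
python3 -m jog '[[[-0.3,0,0],[0,0,0],-1],[[-0.6,0.064,0],[0,0,0],-1],[[-0.9,0.064,0],[0,0,0],-1],[[-0.912,0.064,0],[0,0,0],-1],[[-0.912,0.064,0],[0,0,0],-1]]'
python3 - <<'E'
from h import *
go([.644,-.136,.09],17.3)
s=state();c=viewer.capture('wrist');cv2.imwrite('pics/w2.png',c['img'][:,:,::-1])
print(wproj([.644,-.136,.012],s,c))
E
```

```text
time: 4.58
tcp_pos: [0.6417, -0.1345, 0.1925]
tool_rot: [0.592, 0.806, 0.0, -0.0]
contact_force: [-0.9, 1.1, -0.8]
finger_gap: 0.06
t 4.58 tcp [ 0.6417 -0.1345  0.1925] jaw 17.4 gap 0.06 F [-0.9  1.1 -0.8]
shift(fs) [-0.011  0.009  0.512] turn(fs) [ 0.    -0.002  0.005] q [ 0.18  0.59 -0.02  1.63  0.01  0.92  0.46]
[321.40491758 240.41461578]
```

View pics/w2.png

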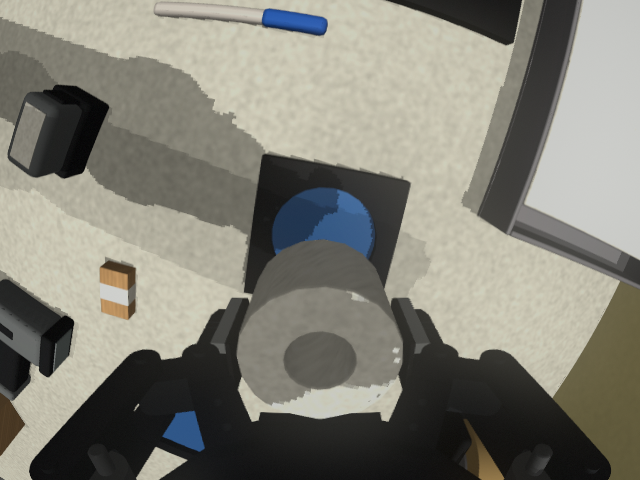

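```bash
python3 -m jog '[[[-0.011,0.009,0.25],[0,0,0],-1],[[-0.011,0.009,0.4],[0,0,0],-1],[[-0.011,0.009,0.48],[0,0,0],-1],[[-0.011,0.009,0.505],[0,0,0],-1],[[-0.011,0.009,0.51],[0,0,0],-1]]'; python3 -c "
from h import *
go([.644,-.136,.089],17.3)"
```

```text
time: 5.25
tcp_pos: [0.6454, -0.1366, 0.0908]
tool_rot: [0.592, 0.806, 0.0, 0.001]
contact_force: [0.4, -0.4, -1.9]
finger_gap: 0.0594
t 5.25 tcp [ 0.6454 -0.1366  0.0908] jaw 17.5 gap 0.0594 F [ 0.4 -0.4 -1.9]
shift(fs) [ 0.005 -0.006  0.009] turn(fs) [0.003 0.001 0.006] q [ 0.18  0.73 -0.02  1.66  0.02  0.75  0.46]
```

```bash
python3 -m jog '[[[0,-0.006,0.01],[0,0,0],-1],[[0,-0.006,0.01],[0,0,0],0.6],[[0,-0.006,0.01],[0,0,0],1],[[0,-0.006,0.01],[0,0,0],1],[[0,-0.006,0.01],[0,0,0],1]]'; python3 -m jog '[[[0,0,-0.2],[0,0,0],1],[[0,0,-0.5],[0,0,0],1],[[0.3,0,-0.5],[0,0,0],1],[[0.6,0,-0.5],[0,0,0],1],[[0.9,0,-0.5],[0,0,0],1]]'
python3 - <<'E'
from h import *
go([.454,.131,.2],17)
c=viewer.capture('top');cv2.imwrite('pics/t1.png',c['img'][:,:,::-1])
E
```

```text
time: 5.88
tcp_pos: [0.6436, -0.1375, 0.088]
tool_rot: [0.592, 0.806, 0.0, 0.0]
contact_force: [-0.9, -0.4, -0.5]
finger_gap: 0.0856
time: 6.5
tcp_pos: [0.5892, 0.0358, 0.1883]
tool_rot: [0.592, 0.806, 0.0, 0.0]
contact_force: [0.3, 0.6, 0.6]
finger_gap: 0.0853
t 6.5 tcp [0.5892 0.0358 0.1883] jaw 17.4 gap 0.0853 F [0.3 0.6 0.6]
shift(fs) [ 0.656 -0.503 -0.059] turn(fs) [ 0.002 -0.     0.014] q [-0.07  0.5  -0.05  1.81  0.03  0.83  0.17]
```

View pics/t1.png

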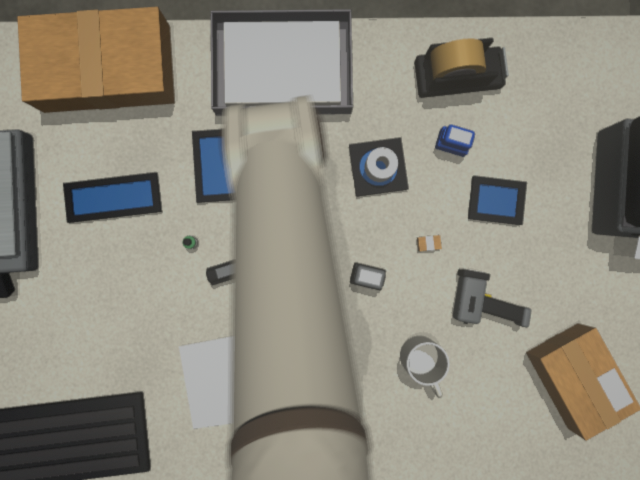

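The roll sits centred in its round cut-out (top at (382,162), as parallax predicts). The stapler is next.

```bash
python3 -m jog '[[[0.25,-0.2,0],[0,0,0],1],[[0.5,-0.4,0],[0,0,0],1],[[0.656,-0.503,0],[0,0,0],1],[[0.656,-0.503,-0.05],[0,0,0],1],[[0.656,-0.503,-0.05],[0,0,0],1]]'
python3 - <<'E'
from h import *
go([.454,.131,.2],17)
s=state();c=viewer.capture('wrist');cv2.imwrite('pics/w3.png',c['img'][:,:,::-1])
print(wproj([.454,.131,.048],s,c))
E
```

```text
time: 7.18
tcp_pos: [0.4559, 0.1292, 0.199]
tool_rot: [0.592, 0.806, 0.001, 0.001]
contact_force: [0.5, 0.1, -0.6]
finger_gap: 0.0853
t 7.17 tcp [0.4559 0.1292 0.199 ] jaw 17.4 gap 0.0853 F [ 0.5  0.1 -0.6]
shift(fs) [ 0.012 -0.006 -0.005] turn(fs) [0.006 0.001 0.014] q [-0.26  0.3  -0.09  2.08  0.04  0.75 -0.06]
[316.16088218 247.91838653]
```

View pics/w3.png

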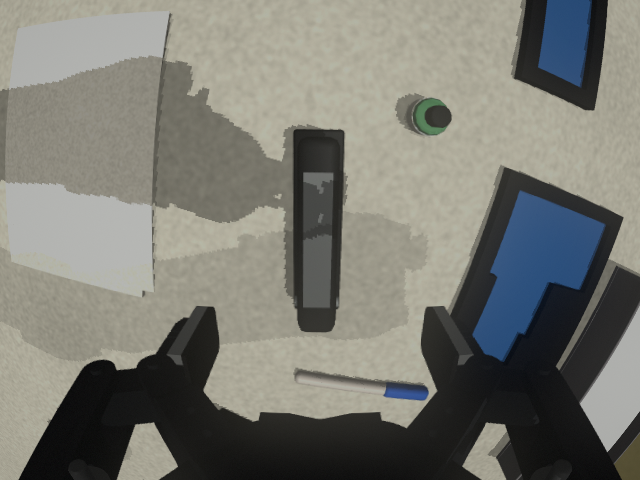

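Run:
```python
from h import *
import numpy as np
s=state();c={'camera_matrix':np.array([[371.64829954,0,319.67487964],[0,371.64829954,239.4727838],[0,0,1]]),'mount':viewer.capture('wrist')['mount']}
for n,p,z in [('base far',(319,130),.007),('arm far',(319,137),.044),('arm near z48',(317,328),.048),('arm near z30',(317,331),.03),('inset far',(319,173),.048),('inset near',(318,307),.048)]:
    print(n,wpix(p,z,s,c).round(4))
```

```text
base far [0.4342 0.1999 0.007 ]
arm far [0.4353 0.1966 0.044 ]
arm near z48 [0.4718 0.0748 0.048 ]
arm near z30 [0.4758 0.0616 0.03  ]
inset far [0.4416 0.1762 0.048 ]
inset near [0.4675 0.0909 0.048 ]
```

```bash
python3 -c "
from h import *
go([.4545,.133,.089],17)"
```

```text
t 7.28 tcp [0.4558 0.1284 0.1982] jaw 17.3 gap 0.0852 F [0.2 1.  0.2]
shift(fs) [ 0.024 -0.     0.546] turn(fs) [0.003 0.001 0.011] q [-0.26  0.31 -0.09  2.08  0.04  0.75 -0.07]
```

```bash
python3 -m jog '[[[0.024,0,0.25],[0,0,0],1],[[0.024,0,0.5],[0,0,0],1],[[0.024,0,0.546],[0,0,0],1],[[0.024,0,0.546],[0,0,0],1],[[0.024,0,0.546],[0,0,0],-1]]'; python3 -m jog '[[[0,0,0],[0,0,0],-1],[[0,0,0],[0,0,0],-1],[[0,0,0],[0,0,0],-1],[[0,0,0],[0,0,0],-1],[[0,0,0],[0,0,0],-1]]' 50; python3 -m jog '[[[0,0,0],[0,0,0],-1],[[0,0,0],[0,0,0],-1],[[0,0,-0.25],[0,0,0],-1],[[0,0,-0.5],[0,0,0],-1],[[0,0,-0.5],[0,0,0],-1]]';python3 - <<'E'
from h import *
go([.592,.385,.19],6)
s=state();c=viewer.capture('wrist');cv2.imwrite('pics/w4.png',c['img'][:,:,::-1])
E
```

```text
time: 7.9
tcp_pos: [0.4545, 0.134, 0.0902]
tool_rot: [0.592, 0.806, 0.001, 0.001]
contact_force: [0.3, 0.2, 0.6]
finger_gap: 0.0698
time: 8.52
tcp_pos: [0.4535, 0.134, 0.0897]
tool_rot: [0.592, 0.806, 0.001, 0.0]
contact_force: [-1.3, -1.0, 7.4]
finger_gap: 0.0255
time: 9.15
tcp_pos: [0.4554, 0.1347, 0.1923]
tool_rot: [0.592, 0.806, 0.003, 0.002]
contact_force: [-0.4, 0.3, -2.5]
finger_gap: 0.0253
t 9.15 tcp [0.4554 0.1347 0.1923] jaw 17.4 gap 0.0253 F [-0.4  0.3 -2.5]
shift(fs) [0.989 1.026 0.02 ] turn(fs) [ 0.016 -0.002  0.399] q [-0.26  0.32 -0.09  2.09  0.04  0.73 -0.08]
```

View pics/w4.png

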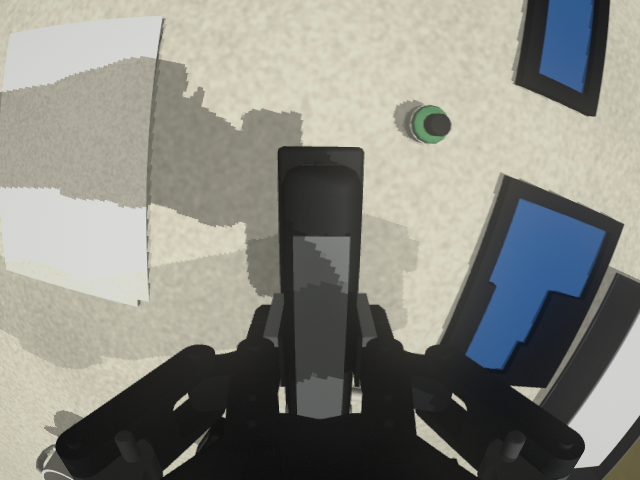

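The stapler is held level. I carry it to its insert.

```bash
python3 -m jog '[[[0.2,0.2,0],[0,0,0.1],-1],[[0.4,0.4,0],[0,0,0.2],-1],[[0.6,0.6,0],[0,0,0.3],-1],[[0.8,0.8,0],[0,0,0.399],-1],[[0.95,0.98,0],[0,0,0.399],-1]]'; python3 -m jog '[[[0.02,0.02,0],[0,0,0],-1],[[0.02,0.02,0],[0,0,0],-1]]'
python3 - <<'E'
from h import *
go([.592,.385,.0945],6)
s=state();c=viewer.capture('wrist');cv2.imwrite('pics/w5.png',c['img'][:,:,::-1])
x=np.array([np.cos(np.radians(5.9)),np.sin(np.radians(5.9))]);y=np.array([-x[1],x[0]])
for a,b in((.026,.078),(-.026,.078)): print(wproj([*(np.array([.592,.385])+a*x+b*y),.012],s,c))
for a,b in((.039,.091),(-.039,.091)): print(wproj([*(np.array([.592,.385])+a*x+b*y),.012],s,c))
E
```

```text
time: 9.82
tcp_pos: [0.582, 0.3759, 0.1856]
tool_rot: [0.669, 0.744, -0.002, -0.001]
contact_force: [0.5, 0.7, -2.4]
finger_gap: 0.0253
time: 10.07
tcp_pos: [0.5855, 0.3772, 0.1859]
tool_rot: [0.669, 0.743, -0.002, -0.0]
contact_force: [-0.1, -0.6, -2.4]
finger_gap: 0.0252
t 10.07 tcp [0.5855 0.3772 0.1859] jaw 6.0 gap 0.0252 F [-0.1 -0.6 -2.4]
shift(fs) [0.037 0.038 0.457] turn(fs) [-0.008  0.005  0.   ] q [-0.57  0.67 -0.07  1.52  0.05  0.96 -0.54]
[371.78405889 114.78794796]
[291.23426284 114.09179783]
[391.81864148  95.96928356]
[271.0801291   94.83470425]
```

View pics/w5.png

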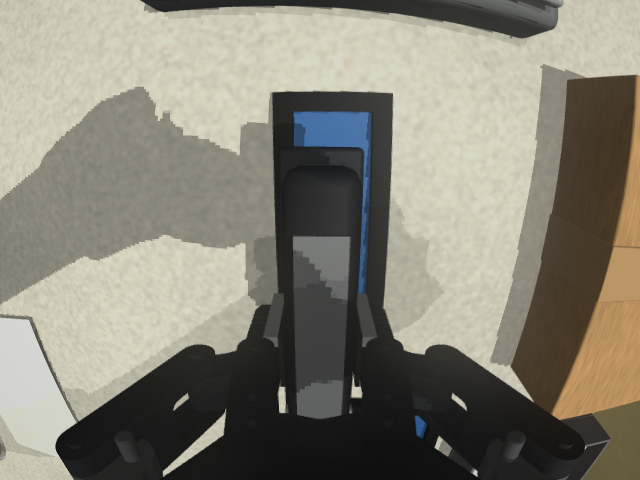

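```bash
python3 -m jog '[[[0.037,0.038,0.1],[0,0,0],-1],[[0.037,0.038,0.28],[0,0,0],-1],[[0.037,0.038,0.4],[0,0,0],-1],[[0.037,0.038,0.43],[0,0,0],-1],[[0.037,0.038,0.44],[0,0,0],-1]]'; python3 -c "
from h import *
go([.592,.385,.094],6)"
```

```text
time: 10.75
tcp_pos: [0.5937, 0.3861, 0.1009]
tool_rot: [0.669, 0.743, 0.0, 0.0]
contact_force: [0.2, 0.1, -1.2]
finger_gap: 0.0255
t 10.75 tcp [0.5937 0.3861 0.1009] jaw 6.0 gap 0.0255 F [ 0.2  0.1 -1.2]
shift(fs) [-0.005 -0.009  0.035] turn(fs) [ 0.     0.    -0.001] q [-0.57  0.79 -0.06  1.52  0.06  0.84 -0.55]
```

```bash
python3 -m jog '[[[-0.005,-0.009,0.015],[0,0,0],-1],[[-0.005,-0.009,0.03],[0,0,0],-1],[[-0.005,-0.009,0.03],[0,0,0],-1]]'; python3 -c "
from h import *
go([.592,.385,.0937],6)"
```

```text
time: 11.12
tcp_pos: [0.5918, 0.3853, 0.095]
tool_rot: [0.669, 0.743, 0.0, 0.0]
contact_force: [-0.2, -0.3, -1.9]
finger_gap: 0.0252
t 11.12 tcp [0.5918 0.3853 0.095 ] jaw 6.0 gap 0.0252 F [-0.2 -0.3 -1.9]
shift(fs) [-0.002  0.001  0.006] turn(fs) [ 0. -0. -0.] q [-0.57  0.79 -0.06  1.52  0.06  0.83 -0.55]
```

```bash
python3 -m jog '[[[0,0,0.007],[0,0,0],-1],[[0,0,0.007],[0,0,0],0.2],[[0,0,0.007],[0,0,0],1],[[0,0,0.007],[0,0,0],1],[[0,0,0.007],[0,0,0],1]]'; python3 -m jog '[[[0,0,-0.25],[0,0,0],1],[[0,0,-0.5],[0,0,0],1],[[0,0,-0.55],[0,0,0],1]]'
python3 - <<'E'
from h import *
go([.431,-.110,.21],-11)
s=state();c=viewer.capture('wrist');cv2.imwrite('pics/w6.png',c['img'][:,:,::-1])
E
```

```text
time: 11.75
tcp_pos: [0.5919, 0.3853, 0.0934]
tool_rot: [0.669, 0.743, 0.0, 0.0]
contact_force: [-0.1, -0.1, -0.8]
finger_gap: 0.0852
time: 12.12
tcp_pos: [0.5939, 0.3867, 0.2084]
tool_rot: [0.669, 0.743, 0.004, 0.001]
contact_force: [0.3, -0.2, 0.4]
finger_gap: 0.0857
t 12.12 tcp [0.5939 0.3867 0.2084] jaw 6.0 gap 0.0857 F [ 0.3 -0.2  0.4]
shift(fs) [-2.385 -1.069 -0.025] turn(fs) [ 0.013 -0.01   0.593] q [-0.57  0.66 -0.07  1.48  0.05  1.   -0.55]
```

View pics/w6.png

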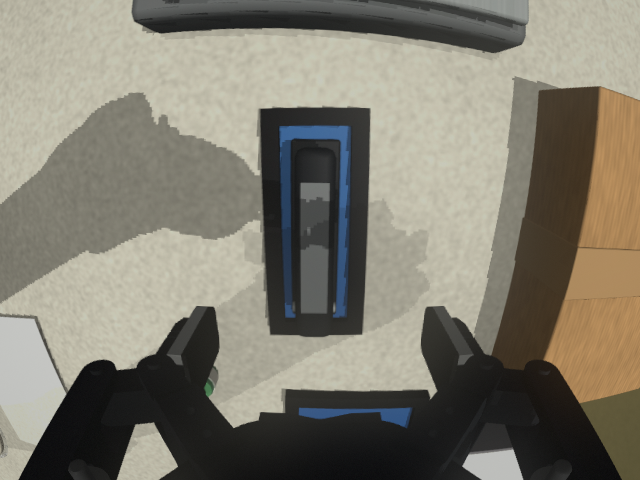

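The stapler is centred in its cut-out (arm at x 297–340 within blue 280–352). The stamp is next.

```bash
python3 -m jog '[[[-0.25,-0.1,0],[0,0,0.1],1],[[-0.5,-0.2,0],[0,0,0.2],1],[[-0.75,-0.3,0],[0,0,0.3],1],[[-1,-0.4,0],[0,0,0.4],1],[[-1,-0.5,0],[0,0,0.593],1]]'; python3 -c "
from h import *
go([.431,-.110,.21],-11)";  python3 -m jog '[[[-0.25,0,0],[0,0,0],1],[[-0.5,0,0],[0,0,0],1],[[-0.75,0,0],[0,0,0],1],[[-0.9,0,0],[0,0,0],1],[[-0.9,0,0],[0,0,0],1]]'; python3 -c "
from h import *
go([.431,-.110,.21],-11)"
```

```text
time: 12.8
tcp_pos: [0.5125, 0.1696, 0.2019]
tool_rot: [0.775, 0.632, -0.002, 0.001]
contact_force: [0.2, 1.0, 0.1]
finger_gap: 0.0851
t 12.8 tcp [0.5125 0.1696 0.2019] jaw -11.6 gap 0.0851 F [0.2 1.  0.1]
shift(fs) [-1.452 -0.118 -0.035] turn(fs) [-0.003  0.008 -0.022] q [-0.38  0.4   0.01  1.93 -0.    0.82 -0.57]
time: 13.42
tcp_pos: [0.4774, -0.0038, 0.2022]
tool_rot: [0.773, 0.634, -0.001, -0.0]
contact_force: [0.1, 0.8, 0.5]
finger_gap: 0.0855
t 13.43 tcp [ 0.4774 -0.0038  0.2022] jaw -11.3 gap 0.0855 F [0.1 0.8 0.5]
shift(fs) [-0.566 -0.124 -0.038] turn(fs) [-0.005  0.003 -0.01 ] q [-0.11  0.3   0.07  2.07 -0.03  0.77 -0.22]
```

```bash
python3 -m jog '[[[-0.25,-0.12,0],[0,0,0],1],[[-0.5,-0.12,0],[0,0,0],1],[[-0.54,-0.12,-0.03],[0,0,0],1],[[-0.54,-0.12,-0.03],[0,0,0],1]]'
python3 - <<'E'
from h import *
go([.431,-.110,.21],-11)
s=state();c=viewer.capture('wrist');cv2.imwrite('pics/w7.png',c['img'][:,:,::-1])
print(wproj([.431,-.110,.064],s,c))
np.savez('w7.npz',**s)
E
```

```text
time: 13.92
tcp_pos: [0.4352, -0.1017, 0.2093]
tool_rot: [0.772, 0.636, 0.0, -0.0]
contact_force: [-0.6, 0.6, -0.1]
finger_gap: 0.0857
t 13.93 tcp [ 0.4352 -0.1017  0.2093] jaw -11.0 gap 0.0857 F [-0.6  0.6 -0.1]
shift(fs) [-0.045 -0.013 -0.004] turn(fs) [ 0.001 -0.001 -0.   ] q [ 0.06  0.24  0.12  2.14 -0.04  0.76  0.02]
[315.14546014 268.47821676]
```

View pics/w7.png

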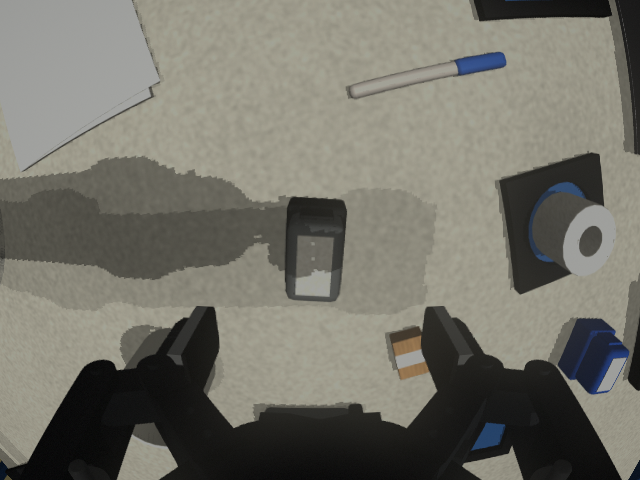

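Candidates are the grey-capped, black-framed stamp at (316,250) here and the blue one at (595,355). The grey one fits the description ("grey cap, black frame"), so I take it.

```bash
python3 -c "
import cv2
i=cv2.imread('pics/w7.png');cv2.imwrite('pics/w7c.png',cv2.resize(i[180:320,240:400],None,fx=5,fy=5,interpolation=2)[:600])
from h import *
viewer
go([.431,-.110,.1],-11)"
```

```text
t 13.97 tcp [ 0.4353 -0.1008  0.2092] jaw -10.9 gap 0.0855 F [-1.   0.1 -0.2]
shift(fs) [-0.05  -0.012  0.546] turn(fs) [ 0.    -0.001  0.003] q [ 0.06  0.24  0.12  2.14 -0.04  0.76  0.02]
```

View pics/w7c.png

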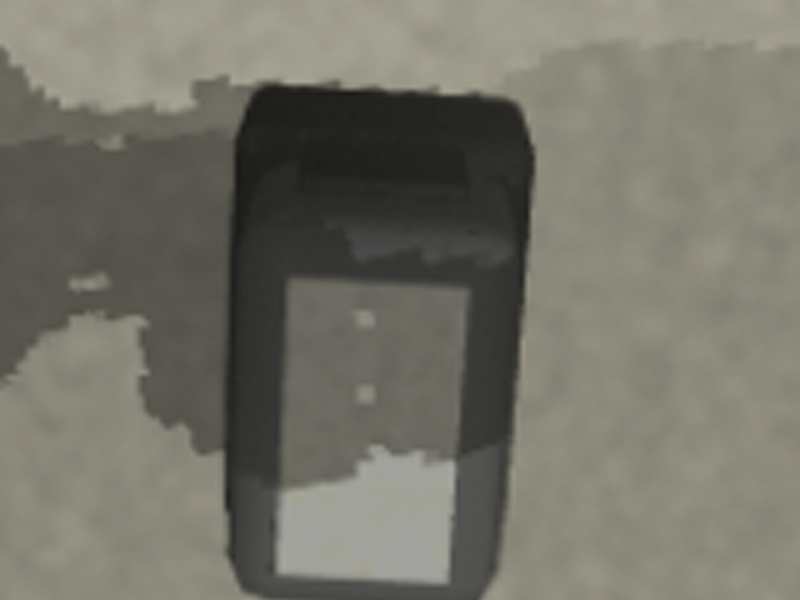

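```bash
python3 -m jog '[[[-0.05,-0.012,0.2],[0,0,0.08],1],[[-0.05,-0.012,0.45],[0,0,0.08],1],[[-0.05,-0.012,0.546],[0,0,0.08],1],[[-0.05,-0.012,0.546],[0,0,0.08],1],[[-0.05,-0.012,0.546],[0,0,0.08],-1]]'; python3 -m jog '[[[0,0,0],[0,0,0],-1],[[0,0,0],[0,0,0],-1],[[0,0,0],[0,0,0],-1],[[0,0,0],[0,0,0],-1],[[0,0,0],[0,0,0],-1]]' 50; python3 -c "
from h import *
go([.431,-.110,.1],-14)"; python3 -m jog '[[[0,0,0],[0,0,0],-1],[[0,0,-0.25],[0,0,0],-1],[[0,0,-0.5],[0,0,0],-1],[[0,0,-0.55],[0,0,0],-1]]';python3 - <<'E'
from h import *
go([.574,-.3685,.21],-7.2)
s=state();c=viewer.capture('wrist');cv2.imwrite('pics/w8.png',c['img'][:,:,::-1])
E
```

```text
time: 14.6
tcp_pos: [0.4313, -0.1106, 0.1006]
tool_rot: [0.784, 0.621, 0.0, 0.0]
contact_force: [-0.6, -0.3, 1.4]
finger_gap: 0.07
time: 15.22
tcp_pos: [0.4303, -0.1114, 0.1014]
tool_rot: [0.784, 0.62, 0.0, -0.0]
contact_force: [-4.6, 1.7, 13.5]
finger_gap: 0.0355
t 15.22 tcp [ 0.4303 -0.1114  0.1014] jaw -13.3 gap 0.0355 F [-4.6  1.7 13.5]
shift(fs) [0.007 0.002 0.007] turn(fs) [-0.    -0.001  0.024] q [ 0.1   0.45  0.11  2.2  -0.1   0.5   0.05]
time: 15.72
tcp_pos: [0.4324, -0.1121, 0.2137]
tool_rot: [0.784, 0.62, 0.003, 0.003]
contact_force: [0.5, 0.3, -2.0]
finger_gap: 0.0358
t 15.72 tcp [ 0.4324 -0.1121  0.2137] jaw -13.3 gap 0.0358 F [ 0.5  0.3 -2. ]
shift(fs) [-1.085  0.984  0.025] turn(fs) [ 0.014 -0.001 -0.213] q [ 0.06  0.23  0.15  2.14 -0.05  0.76  0.01]
```

View pics/w8.png

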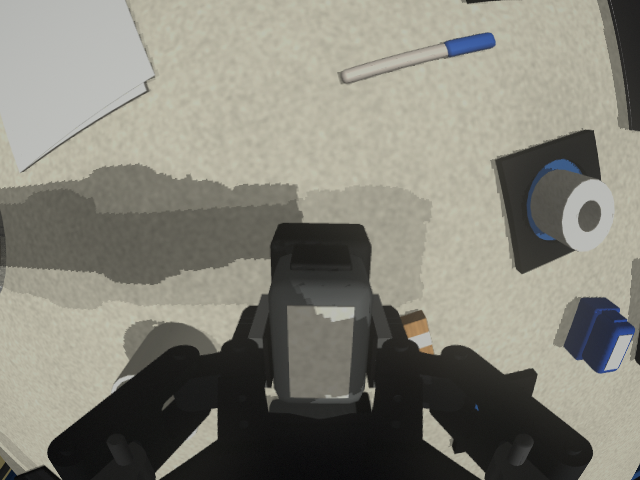

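```bash
python3 -m jog '[[[-0.2,0.2,0],[0,0,-0.1],-1],[[-0.4,0.4,0],[0,0,-0.213],-1],[[-0.6,0.6,0],[0,0,-0.213],-1],[[-0.8,0.8,0],[0,0,-0.213],-1],[[-1,0.95,0],[0,0,-0.213],-1]]'; python3 -m jog '[[[-0.07,0.03,0],[0,0,0],-1],[[-0.07,0.03,0],[0,0,0],-1]]'
python3 - <<'E'
from h import *
go([.574,-.3685,.107],-7.2)
s=state();c=viewer.capture('wrist');cv2.imwrite('pics/w9.png',c['img'][:,:,::-1])
x=np.array([np.cos(np.radians(-7.2)),np.sin(np.radians(-7.2))]);y=np.array([-x[1],x[0]])
for a,b in((.042,.052),(-.042,.052),(-.029,.039)): print(wproj([*(np.array([.574,-.3685])+a*x+b*y),.012],s,c))
E
```

```text
time: 16.4
tcp_pos: [0.5699, -0.3508, 0.208]
tool_rot: [0.75, 0.662, -0.0, -0.001]
contact_force: [0.1, -0.2, -0.2]
finger_gap: 0.0356
time: 16.65
tcp_pos: [0.5723, -0.3651, 0.2082]
tool_rot: [0.751, 0.661, -0.001, -0.001]
contact_force: [-0.8, 0.6, -1.4]
finger_gap: 0.0353
t 16.65 tcp [ 0.5723 -0.3651  0.2082] jaw -7.3 gap 0.0353 F [-0.8  0.6 -1.4]
shift(fs) [-0.016  0.012  0.506] turn(fs) [-0.006 -0.002 -0.004] q [ 0.4   0.62  0.18  1.56 -0.13  0.97  0.5 ]
[381.10630478 166.58208069]
[264.7027971  166.62048964]
[282.95352086 184.04232853]
```

View pics/w9.png

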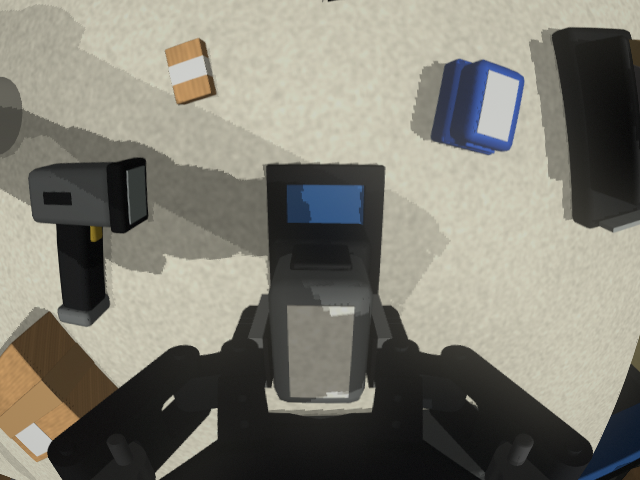

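```bash
python3 -m jog '[[[-0.012,0.016,0.12],[0,0,0],-1],[[-0.012,0.016,0.3],[0,0,0],-1],[[-0.012,0.016,0.44],[0,0,0],-1],[[-0.012,0.016,0.49],[0,0,0],-1],[[-0.012,0.016,0.495],[0,0,0],-1]]'; python3 -c "
from h import *
go([.5745,-.3685,.1055],-7.2)"
```

```text
time: 17.32
tcp_pos: [0.5761, -0.3661, 0.1099]
tool_rot: [0.75, 0.662, -0.0, -0.001]
contact_force: [-0.4, 0.9, -0.5]
finger_gap: 0.0355
t 17.32 tcp [ 0.5761 -0.3661  0.1099] jaw -7.1 gap 0.0355 F [-0.4  0.9 -0.5]
shift(fs) [-0.013 -0.006  0.022] turn(fs) [-0.004 -0.002  0.002] q [ 0.42  0.75  0.16  1.59 -0.15  0.82  0.51]
```

```bash
python3 -m jog '[[[-0.01,-0.006,0.02],[0,0,0],-1],[[-0.01,-0.006,0.022],[0,0,0],-1],[[-0.01,-0.006,0.024],[0,0,0],-1]]';python3 -m jog '[[[0,0,0],[0,0,0],0.2],[[0,0,0],[0,0,0],0.6],[[0,0,0],[0,0,0],0.6],[[0,0,0],[0,0,0],0.6]]'; python3 -m jog '[[[0,0,-0.2],[0,0,0],1],[[0,0,-0.45],[0,0,0],1],[[0,0,-0.5],[0,0,0],1],[[0,0,-0.5],[0,0,0],1]]'
python3 - <<'E'
from h import *
go([.365,-.358,.2],-9)
s=state();c=viewer.capture('wrist');cv2.imwrite('pics/w10.png',c['img'][:,:,::-1])
E
```

```text
time: 17.7
tcp_pos: [0.5753, -0.3695, 0.107]
tool_rot: [0.75, 0.661, 0.0, 0.001]
contact_force: [0.2, 0.2, -1.2]
finger_gap: 0.0357
time: 18.2
tcp_pos: [0.575, -0.3692, 0.1063]
tool_rot: [0.75, 0.661, 0.0, 0.0]
contact_force: [-0.0, 0.2, -0.6]
finger_gap: 0.0684
time: 18.7
tcp_pos: [0.5753, -0.3694, 0.2071]
tool_rot: [0.75, 0.661, 0.0, 0.001]
contact_force: [-0.8, -0.5, -0.2]
finger_gap: 0.0854
t 18.7 tcp [ 0.5753 -0.3694  0.2071] jaw -7.2 gap 0.0854 F [-0.8 -0.5 -0.2]
shift(fs) [-0.075 -1.05   0.034] turn(fs) [0.003 0.001 0.063] q [ 0.41  0.62  0.18  1.55 -0.13  0.97  0.5 ]
```

View pics/w10.png

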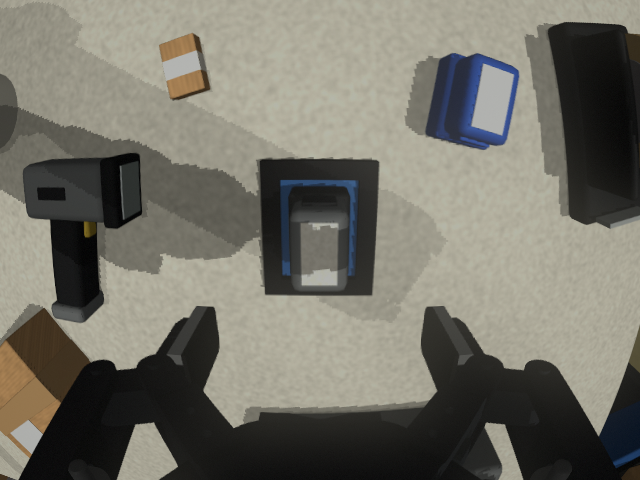

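The stamp is seated and centred (cap at (320,240)). The scanner is next.

```bash
python3 -m jog '[[[0,-0.25,0],[0,0,0.1],1],[[0,-0.5,0],[0,0,0.2],1],[[-0.03,-0.75,0],[0,0,0.24],1],[[-0.05,-0.97,0],[0,0,0.24],1],[[-0.05,-1,0],[0,0,0.24],1]]'; python3 -m jog '[[[0,-0.04,0],[0,0,0],1],[[0,-0.04,0],[0,0,0],1]]'
python3 - <<'E'
from h import *
go([.365,-.358,.2],-16)
s=state();c=viewer.capture('wrist');cv2.imwrite('pics/w11.png',c['img'][:,:,::-1])
print(wproj([.365,-.358,.04],s,c)); np.savez('w11.npz',tcp_pos=s['tcp_pos'],tool_rot=s['tool_rot'])
i=c['img'][:,:,::-1];cv2.imwrite('pics/w11c.png',cv2.resize(i[110:350,200:440],None,fx=2.5,fy=2.5,interpolation=2))
E
```

```text
time: 19.38
tcp_pos: [0.3707, -0.3535, 0.2044]
tool_rot: [0.79, 0.614, -0.001, -0.003]
contact_force: [1.0, 0.4, 0.5]
finger_gap: 0.0854
time: 19.62
tcp_pos: [0.3679, -0.3517, 0.2057]
tool_rot: [0.788, 0.616, -0.0, -0.0]
contact_force: [-0.2, 0.2, 0.1]
finger_gap: 0.0853
t 19.62 tcp [ 0.3679 -0.3517  0.2057] jaw -14.0 gap 0.0853 F [-0.2  0.2  0.1]
shift(fs) [-0.034 -0.006  0.029] turn(fs) [-0.002 -0.001  0.069] q [ 0.51  0.35  0.24  2.01 -0.12  0.8   0.57]
[317.66049446 253.94396612]
```

View pics/w11.png

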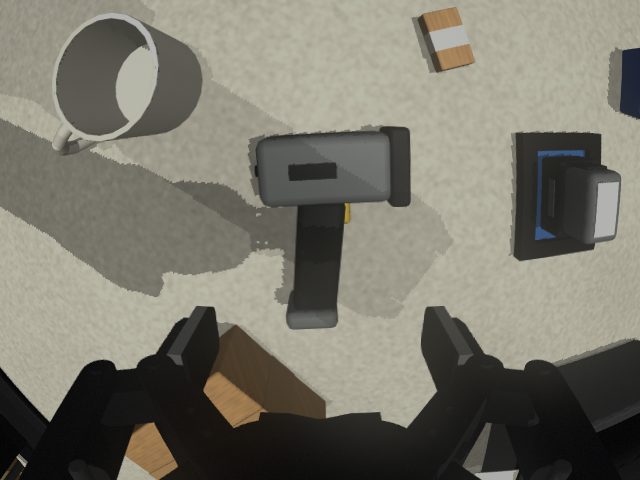

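View pics/w11c.png

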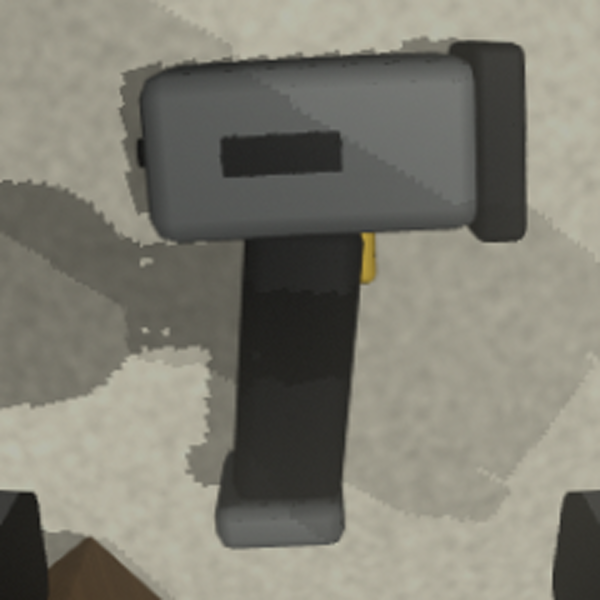

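Run:
```python
from h import *
s=dict(np.load('w11.npz'));c=viewer.capture('wrist')
f=lambda u,v:(200+(u+.5)/2.5-.5,110+(v+.5)/2.5-.5)
a=np.radians(-10.5);x=np.array([np.cos(a),np.sin(a)]);y=np.array([-x[1],x[0]])
ref=np.array([.365,-.358])
for n,p,z in [('headedge',(303,238),.040),('headedge',(303,238),.03),('butt top',(281,500),.044),('butt end',(281,546),.03),('butt end',(281,546),.02),('L',(241,375),.036),('R',(351,375),.036),('head far L',(200,60),.035),('hood R',(525,140),.03),('head back',(148,150),.03)]:
    w=wpix(f(*p),z,s,c)[:2]; print(n,z,w.round(4),'local',((w-ref)@x).round(4),((w-ref)@y).round(4))
```

```text
headedge 0.04 [ 0.3753 -0.3257] local 0.0042 0.0337
headedge 0.03 [ 0.3748 -0.3279] local 0.0041 0.0314
butt top 0.044 [ 0.3513 -0.3965] local -0.0065 -0.0403
butt end 0.03 [ 0.345  -0.4196] local -0.0084 -0.0643
butt end 0.02 [ 0.3432 -0.4256] local -0.0091 -0.0704
L 0.036 [ 0.3491 -0.36  ] local -0.0153 -0.0048
R 0.036 [ 0.3786 -0.3673] local 0.0151 -0.0067
head far L 0.035 [ 0.3608 -0.2746] local -0.0193 0.0813
hood R 0.03 [ 0.4394 -0.3155] local 0.0654 0.0553
head back 0.03 [ 0.3405 -0.2942] local -0.0357 0.0583
```

```bash
python3 -c "
from h import *
go([.365,-.3585,.082],-17)"
```

```text
t 19.73 tcp [ 0.3686 -0.3519  0.206 ] jaw -14.0 gap 0.0856 F [ 0.3  0.2 -0. ]
shift(fs) [-0.036 -0.009  0.62 ] turn(fs) [ 0.    -0.     0.105] q [ 0.51  0.35  0.24  2.   -0.12  0.8   0.57]
```

```bash
python3 -m jog '[[[-0.036,-0.009,0.2],[0,0,0.105],1],[[-0.036,-0.009,0.45],[0,0,0.105],1],[[-0.036,-0.009,0.6],[0,0,0.105],1],[[-0.036,-0.009,0.62],[0,0,0.105],1],[[-0.036,-0.009,0.62],[0,0,0.105],-1]]'; python3 -m jog '[[[0,0,0],[0,0,0],-1],[[0,0,0],[0,0,0],-1],[[0,0,0],[0,0,0],-1],[[0,0,0],[0,0,0],-1],[[0,0,0],[0,0,0],-1]]' 60; python3 -c "
from h import *
go([.365,-.3585,.082],-17)"; python3 -m jog '[[[0,0,0],[0,0,0],-1],[[0,0,-0.2],[0,0,0],-1],[[0,0,-0.4],[0,0,0],-1],[[0,0,-0.6],[0,0,0],-1],[[0,0,-0.6],[0,0,0],-1]]';python3 - <<'E'
from h import *
go([.642,.122,.2],-4)
s=state();c=viewer.capture('wrist');cv2.imwrite('pics/w12.png',c['img'][:,:,::-1])
E
```

```text
time: 20.35
tcp_pos: [0.3648, -0.3589, 0.0826]
tool_rot: [0.804, 0.595, 0.0, 0.0]
contact_force: [0.4, 0.0, 0.3]
finger_gap: 0.0697
time: 20.98
tcp_pos: [0.365, -0.3594, 0.0837]
tool_rot: [0.804, 0.594, 0.0, 0.001]
contact_force: [-0.4, 0.6, 6.4]
finger_gap: 0.031
t 20.98 tcp [ 0.365  -0.3594  0.0837] jaw -17.1 gap 0.031 F [-0.4  0.6  6.4]
shift(fs) [ 0.004 -0.001  0.009] turn(fs) [ 0.005  0.002 -0.002] q [ 0.56  0.57  0.2   2.05 -0.21  0.54  0.61]
time: 21.6
tcp_pos: [0.3656, -0.3602, 0.2058]
tool_rot: [0.804, 0.594, 0.001, 0.004]
contact_force: [1.3, -0.1, -2.3]
finger_gap: 0.0315
t 21.6 tcp [ 0.3656 -0.3602  0.2058] jaw -17.1 gap 0.0315 F [ 1.3 -0.1 -2.3]
shift(fs) [2.711 0.613 0.026] turn(fs) [ 0.013  0.007 -0.456] q [ 0.5   0.36  0.27  2.   -0.13  0.79  0.55]
```

View pics/w12.png

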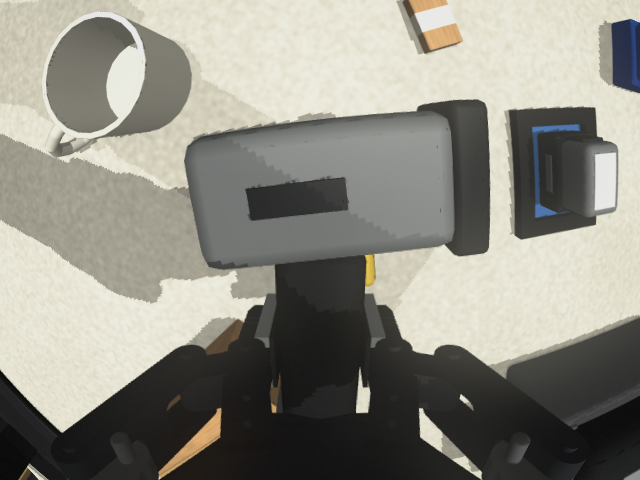

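```bash
python3 -m jog '[[[0.2,0.1,0],[0,0,-0.1],-1],[[0.4,0.2,0],[0,0,-0.2],-1],[[0.6,0.3,0],[0,0,-0.3],-1],[[0.8,0.4,0],[0,0,-0.4],-1],[[1,0.4,0],[0,0,-0.456],-1]]'; python3 -c "
from h import *
go([.642,.122,.2],-4)
c=viewer.capture('scene');cv2.imwrite('pics/s2.png',c['img'][:,:,::-1])"
```

```text
time: 22.28
tcp_pos: [0.5001, -0.1894, 0.2007]
tool_rot: [0.731, 0.683, -0.0, -0.001]
contact_force: [1.1, -0.1, -1.7]
finger_gap: 0.031
t 22.27 tcp [ 0.5001 -0.1894  0.2007] jaw -3.9 gap 0.031 F [ 1.1 -0.1 -1.7]
shift(fs) [1.602 0.602 0.003] turn(fs) [-0.003 -0.001  0.003] q [ 0.19  0.4   0.15  1.94 -0.08  0.81  0.31]
```

View pics/s2.png

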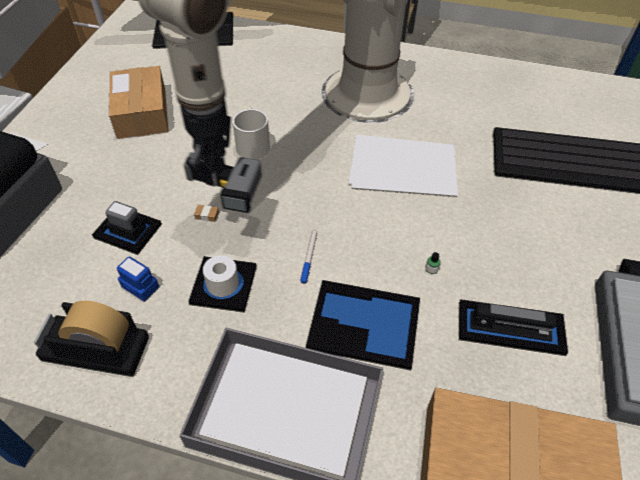

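The other three sit in their inserts. The scanner is held level with its head toward the camera at (240,185), the staples box is untouched at (206,213) and the ink at (433,263). I continue.

```bash
python3 -m jog '[[[0.2,0.1,0],[0,0,0],-1],[[0.4,0.2,0],[0,0,0],-1],[[0.6,0.3,0],[0,0,0],-1],[[0.8,0.4,0],[0,0,0],-1],[[0.8,0.4,0],[0,0,0],-1]]'; python3 -m jog '[[[0.2,0.05,0],[0,0,0],-1],[[0.4,0.1,0],[0,0,0],-1],[[0.6,0.15,0],[0,0,0],-1],[[0.76,0.19,0],[0,0,0],-1],[[0.76,0.19,0],[0,0,0],-1]]';  python3 - <<'E'
from h import *
go([.642,.122,.088],-3.8)
s=state();c=viewer.capture('wrist');cv2.imwrite('pics/w13.png',c['img'][:,:,::-1])
a=np.radians(3.1);x=np.array([np.cos(a),np.sin(a)]);y=np.array([-x[1],x[0]])
for p,q in((.071+.013,.091+.013),(-.044-.013,.104),(.071,.091),(-.044,.091)): print(wproj([*(np.array([.642,.122])+p*x+q*y),.012],s,c).round(0))
E
```

```text
time: 22.95
tcp_pos: [0.5907, -0.0315, 0.2004]
tool_rot: [0.729, 0.685, 0.0, -0.002]
contact_force: [-0.3, -1.2, -2.3]
finger_gap: 0.031
time: 23.58
tcp_pos: [0.6378, 0.1154, 0.2004]
tool_rot: [0.73, 0.684, -0.0, -0.002]
contact_force: [0.3, 0.2, -1.1]
finger_gap: 0.0314
t 23.57 tcp [0.6378 0.1154 0.2004] jaw -3.7 gap 0.0314 F [ 0.3  0.2 -1.1]
shift(fs) [0.034 0.02  0.562] turn(fs) [-0.006 -0.003  0.002] q [-0.27  0.57  0.08  1.65 -0.05  0.92 -0.24]
[427.  70.]
[226.  92.]
[412.  89.]
[246. 107.]
```

View pics/w13.png

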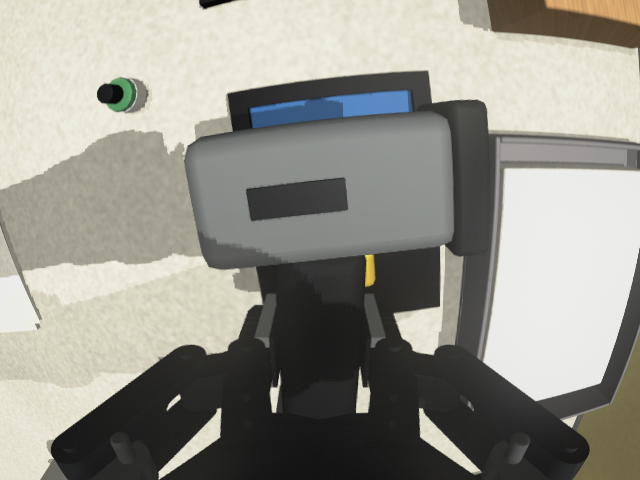

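```bash
python3 -m jog '[[[0.034,0.022,0.1],[0,0,0],-1],[[0.034,0.022,0.28],[0,0,0],-1],[[0.034,0.022,0.42],[0,0,0],-1],[[0.034,0.022,0.48],[0,0,0],-1],[[0.034,0.022,0.48],[0,0,0],-1]]';  python3 - <<'E'
from h import *
go([.6425,.122,.088],-3.8)
s=state();c=viewer.capture('wrist');cv2.imwrite('pics/w14.png',c['img'][:,:,::-1])
c=viewer.capture('scene')['img'][:,:,::-1];cv2.imwrite('pics/s3.png',cv2.resize(c[230:380,270:470],None,fx=4,fy=4,interpolation=2))
E
```

```text
time: 24.25
tcp_pos: [0.6428, 0.1173, 0.1047]
tool_rot: [0.732, 0.681, -0.001, -0.001]
contact_force: [0.5, 0.0, -1.9]
finger_gap: 0.0314
t 24.25 tcp [0.6428 0.1173 0.1047] jaw -4.1 gap 0.0314 F [ 0.5  0.  -1.9]
shift(fs) [ 0.023 -0.003  0.083] turn(fs) [-0.005  0.002 -0.01 ] q [-0.27  0.71  0.07  1.67 -0.06  0.77 -0.24]
```

View pics/w14.png

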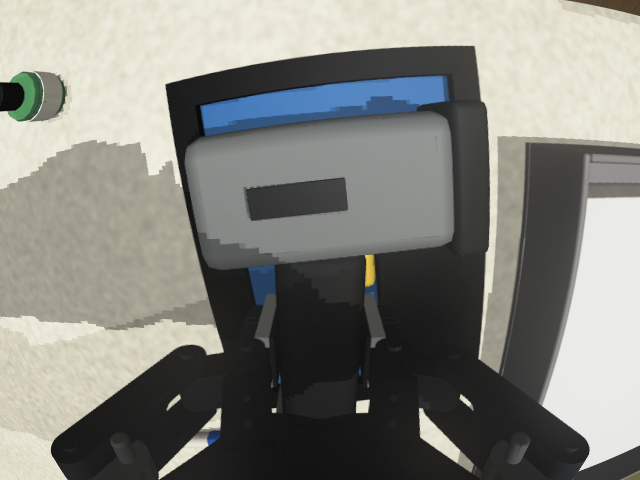

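View pics/s3.png

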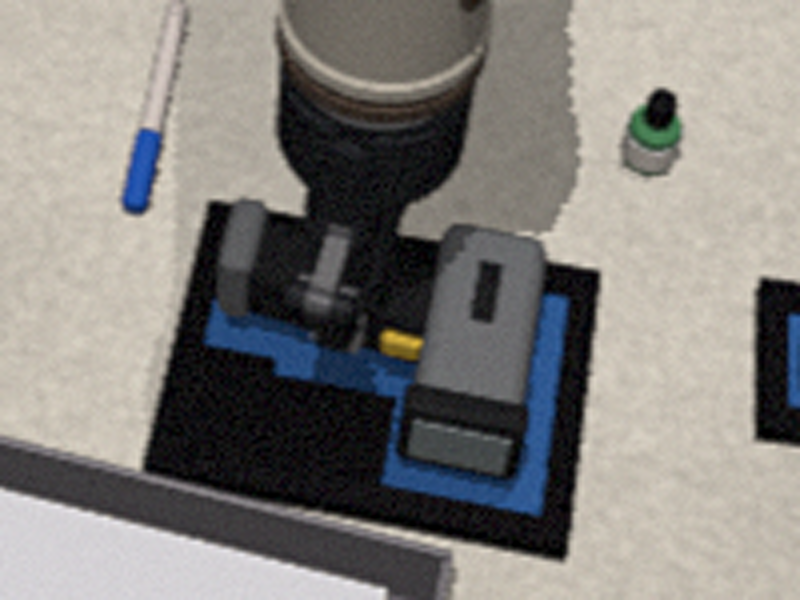

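```bash
python3 -m jog '[[[0.022,0,0.03],[0,0,0],-1],[[0.022,0,0.05],[0,0,0],-1],[[0.022,0,0.065],[0,0,0],-1],[[0.022,0,0.072],[0,0,0],-1]]';  python3 -c "
from h import *
go([.6425,.122,.0877],-3.8)"
```

```text
time: 24.85
tcp_pos: [0.6438, 0.1228, 0.0917]
tool_rot: [0.731, 0.682, -0.0, -0.0]
contact_force: [0.3, 0.5, -1.9]
finger_gap: 0.031
t 24.85 tcp [0.6438 0.1228 0.0917] jaw -4.0 gap 0.031 F [ 0.3  0.5 -1.9]
shift(fs) [-0.004 -0.006  0.02 ] turn(fs) [-0.001  0.    -0.007] q [-0.28  0.73  0.07  1.67 -0.06  0.74 -0.25]
```

```bash
python3 -m jog '[[[-0.004,-0.004,0.01],[0,0,0],-1],[[-0.004,-0.004,0.018],[0,0,0],-1],[[-0.004,-0.004,0.02],[0,0,0],-1]]';  python3 -c "
from h import *
go([.6425,.122,.0877],-3.8)"
```

```text
time: 25.22
tcp_pos: [0.643, 0.1219, 0.0879]
tool_rot: [0.731, 0.682, -0.0, -0.0]
contact_force: [-1.0, -1.2, 1.1]
finger_gap: 0.0309
t 25.23 tcp [0.643  0.1219 0.0879] jaw -4.0 gap 0.0309 F [-1.  -1.2  1.1]
shift(fs) [ 0.    -0.003  0.001] turn(fs) [-0.001  0.    -0.008] q [-0.27  0.73  0.06  1.68 -0.06  0.74 -0.25]
```

```bash
python3 -m jog '[[[0,0,0],[0,0,0],0.2],[[0,0,0],[0,0,0],0.3],[[0,0,0],[0,0,0],0.3],[[0,0,0],[0,0,0],0.3]]'; python3 -m jog '[[[0,0,-0.15],[0,0,0],0.3],[[0,0,-0.4],[0,0,0],1],[[0,0,-0.6],[0,0,0],1],[[-0.1,-0.3,-0.6],[0,0,0],1],[[-0.2,-0.6,-0.6],[0,0,0],1]]';python3 - <<'E'
from h import *
go([.45,.0,.3],0)
for n in('wrist','scene'):
    c=viewer.capture(n);cv2.imwrite(f'pics/f_{n}.png',c['img'][:,:,::-1])
E
```

```text
time: 25.72
tcp_pos: [0.6432, 0.1222, 0.088]
tool_rot: [0.731, 0.682, 0.0, 0.0]
contact_force: [0.8, 0.4, -0.1]
finger_gap: 0.0558
time: 26.35
tcp_pos: [0.5212, 0.0908, 0.2086]
tool_rot: [0.731, 0.682, 0.001, 0.001]
contact_force: [0.1, -0.4, 0.3]
finger_gap: 0.0852
t 26.35 tcp [0.5212 0.0908 0.2086] jaw -4.0 gap 0.0852 F [ 0.1 -0.4  0.3]
shift(fs) [-0.477 -0.323 -0.458] turn(fs) [ 0.004 -0.001 -0.14 ] q [-0.29  0.37  0.08  1.95 -0.04  0.81 -0.26]
```

View pics/f_wrist.png

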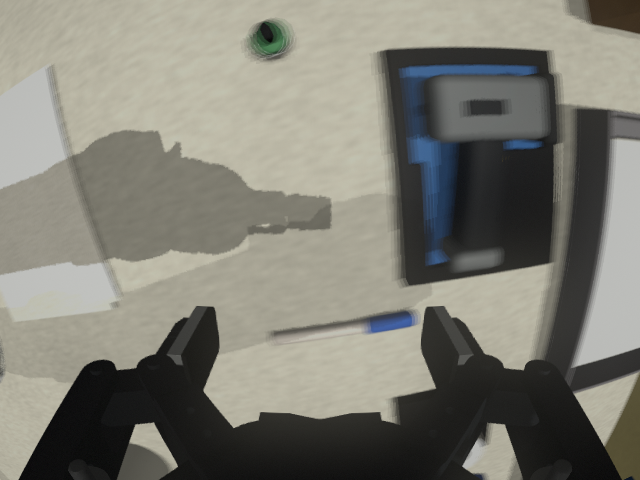

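View pics/f_scene.png

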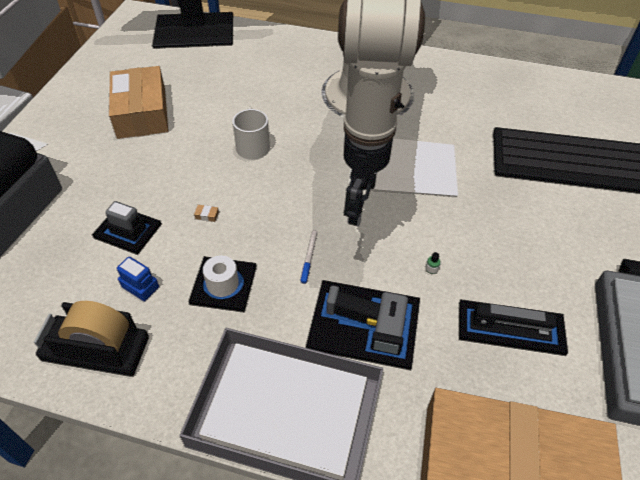

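The scanner is in its cut-out. I back the arm off to check from the top.

```bash
python3 -m jog '[[[-0.2,-0.3,0],[0,0,0],1],[[-0.4,-0.5,0],[0,0,0],1],[[-0.6,-0.6,0],[0,0,0],1],[[-0.8,-0.6,0],[0,0,0],1],[[-0.8,-0.6,0],[0,0,0],1]]'; python3 -m jog '[[[0,0,0],[0,0,0],1],[[0,0,0],[0,0,0],1]]';python3 - <<'E'
from h import *
c=viewer.capture('top')['img'][:,:,::-1];cv2.imwrite('pics/ft.png',c)
cv2.imwrite('pics/ft1.png',cv2.resize(c[110:230,180:340],None,fx=5,fy=5,interpolation=2))
cv2.imwrite('pics/ft2.png',cv2.resize(c[110:260,340:540],None,fx=4,fy=4,interpolation=2))
c=viewer.capture('scene')['img'][:,:,::-1]
cv2.imwrite('pics/fs1.png',cv2.resize(c[260:380,290:450],None,fx=5,fy=5,interpolation=2))
print(state()['tcp_pos'])
E
```

```text
time: 27.08
tcp_pos: [0.391, -0.0629, 0.2084]
tool_rot: [0.733, 0.68, 0.0, 0.001]
contact_force: [-0.2, 0.6, 0.3]
finger_gap: 0.0855
time: 27.32
tcp_pos: [0.3915, -0.0591, 0.2079]
tool_rot: [0.731, 0.683, 0.0, -0.0]
contact_force: [-0.7, 0.2, 0.2]
finger_gap: 0.0855
[ 0.3913736  -0.05929709  0.20779088]
```

View pics/ft.png

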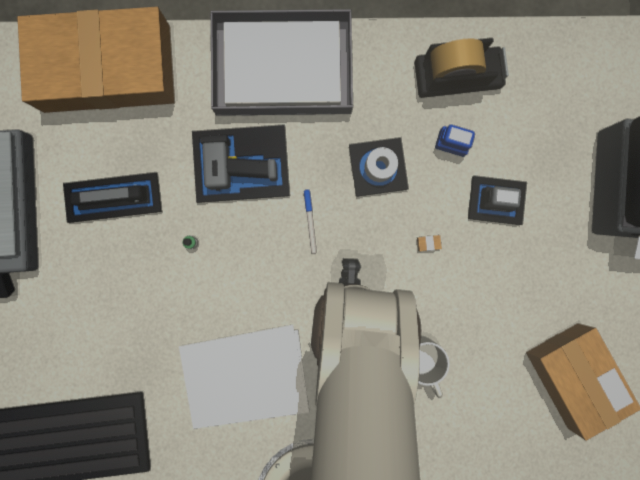

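View pics/ft1.png

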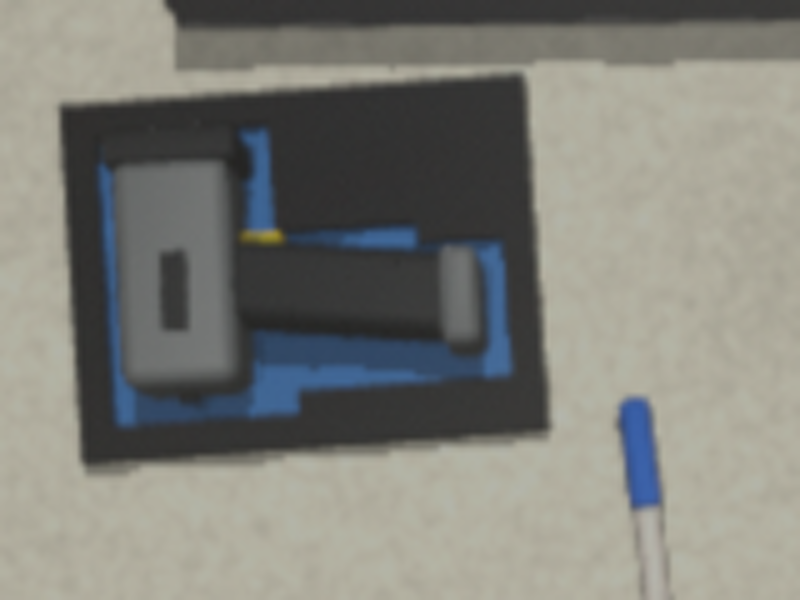

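View pics/fs1.png

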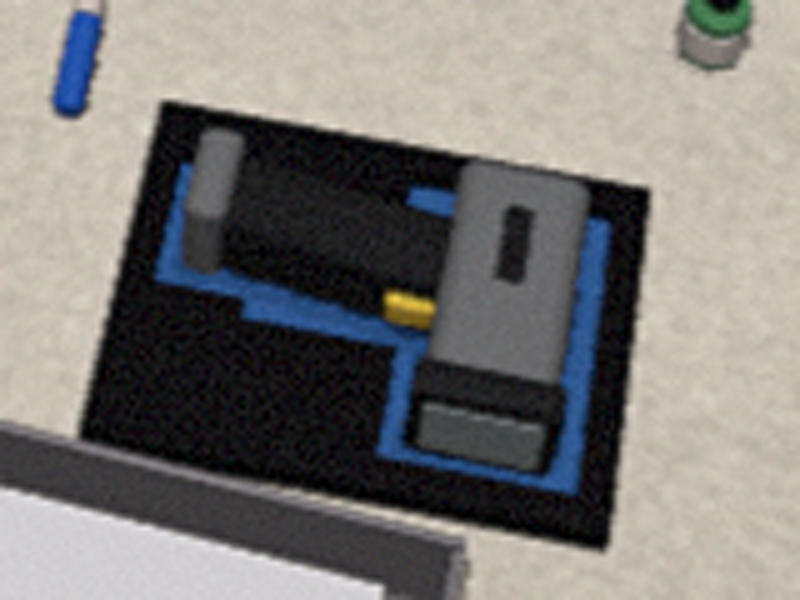

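View pics/ft2.png

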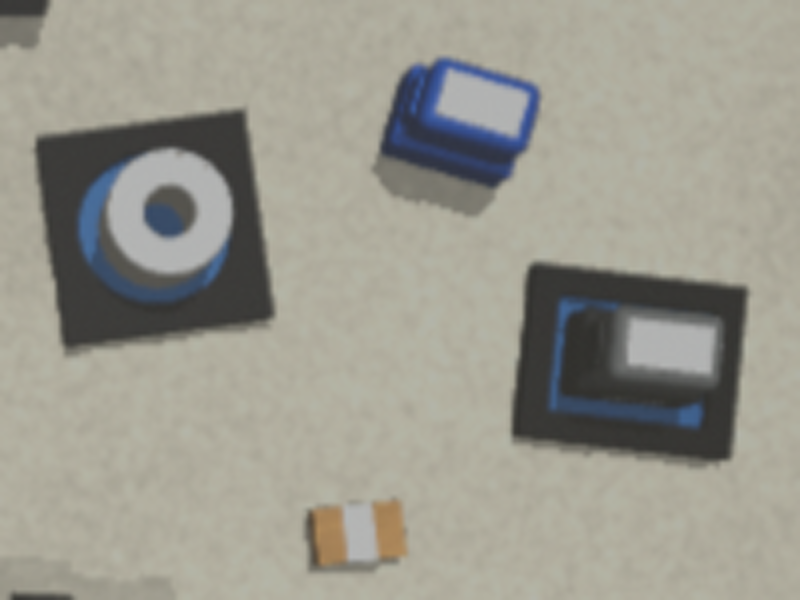

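Run:
```python
from h import *
from plant import order
print('stamp',top((673,347),.068,(340,110),4),'roll',top((169,212),.054,(340,110),4))
print('scan grip ~',top((482-.63*(482-238),297-.63*(297-278)),.042,(180,110),5))
print('box',top((358,533),.016,(340,110),4))
print(order.sign_off())
```

```text
stamp [ 0.57506538 -0.36898449  0.068     ] roll [ 0.6443438 -0.1372683  0.054    ]
scan grip ~ [0.64274246 0.12177985 0.042     ]
box [ 0.4922402 -0.2309489  0.016    ]
the job is handed in; nothing more can be done
None
```

I put the roll, stapler, grey-capped stamp and scanner into their matching inserts and handed the job in at about 27.5 s. The blue look-alike stamp was not touched.

**Position:** In the last pictures the stamp, roll and scanner lie about 1 to 2 mm from where they belong, measured in the top view. The stapler I judged by eye only, and it looks centred in its cut-out.

**Seating height:** This was not measured directly. Each one was released at its pick-up height plus the 4 mm floor, within about 1 mm, and all look level and fully down in the pictures.

**Left alone:** The staples box measures exactly where it was at the start, and the ink bottle looks unmoved in the top view. The gripper was open and clear of everything at hand-in.

No check failed or disagreed.

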